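# Open the drop-front tool cabinet and clip in the handpiece

## Robot

A 6-joint arm with a two-finger parallel gripper is mounted at the origin on the work surface. World frame = base frame: x ahead of the robot, y to its left, z up, the work surface at z = 0. Lengths are in m, angles in rad, forces in N, time in s.
With the tool pointing down it reaches from about 0.35 to 0.975 m from the base axis. Payload 4.9 kg.
Tool frame: the origin (TCP) lies midway between the tips of the shut fingers; the grasp point (between the pads) lies 19 mm behind it; z points along the fingers, y is the direction in which the jaws open and shut (so a half turn about z gives the same grasp; the last joint's range is limited). The gripper opens to 85 mm and grips with 20 to 120 N. Pads are 22 mm wide; open, the fingers measure 114 mm over their backs; the gripper's body (76 mm by 85 mm) begins 54 mm behind the grasp point. The pads swing forward as they close: fully open they stand 13 mm farther back than shut.
Start: joints at [1.072, 0.053, 1.613, -0, 1.476, -0.119], TCP at [0.232, 0.58, 0.199] pointing down, gripper open.
Joint ranges: [-3.01, 3.01], [-1.01, 2.22], [0.06, 2.58], [-1.02, 4.17], [0.09, 2.62], [-3.14, 3.14]. Speed limits (rad/s): [2.57, 2.57, 3.14, 3.14, 3.14, 3.14].

## Interface

Orientations are given as a unit quaternion [w, x, y, z].
In Python, from plant import manip gives the robot as it stands. The module is installed in compiled form; this text tells all that it offers.
- The arm moves only by the tool move_arm, never from a script. Its argument "rows" is a list of rows, each an object of numbers: "tx", "ty", "tz": the shift along the tool's x, y, z in m; "ax", "ay", "az": the turn, a rotation vector about the tool's x, y, z in degrees; "jaw": the closure in counts, from 0 (fully open) to 255 (shut). In form: [{"tx": .., "ty": .., "tz": .., "ax": .., "ay": .., "az": .., "jaw": ..}, ...]. A call has 1 to 12 rows; each row shifts and turns the pose as measured when the row begins, along the tool's axes as they then stand; what a row does not reach is not made up. A row lasts 1/10 s, in which the tool goes at most 50 mm and 8.59 degrees, less where a joint would pass 70% of its speed; a pose out of reach is approached as far as the arm can. A call with a gripper value outside its range is refused whole. The fingers move at their own pace and stop on an object; the grip force is fixed at half the most. Time passes only in rows, so rows that do not move let the fingers close. It gives the time, the measured TCP pose, the force and the opening at its end, in the units of the state.
- manip.state(): the state, without advancing time (a new reading comes with each control period).
- manip.grab_frame(name): name is "side" or "top" or "wrist"; returns a dict with "color" (420x560x3 uint8, red, green, blue), "intrinsics" (3x3 intrinsics, pixels), "dist_coeffs" ([k1, k2, p1, p2, k3] as OpenCV has them; the pictures are not rectified), "R" (3x3) and "t" (3): a world point X has camera coordinates R X + t. Camera axes: x right, y down, z forward; pixel columns grow to the right and rows downward; lengths in m; the calibration is good to about 2 mm. A picture is of the moment at which its call begins. There is no depth.
- manip.job_done(): hands the job in, once; it reports no verdict.
The state is a dict: "time": time; "joint_pos": joint angles; "joint_vel": joint speeds; "joint_efforts": joint torques, N m; "tool_pos": TCP position; "tool_rot": TCP orientation; "contact_force": force on the tool from outside, world axes, zero at the start; "ft_torque": the same for the moment, N m; "gripper_width": opening from 0.0 (shut) to 1.0 (fully open).
Only numpy, scipy, OpenCV 4.12 (cv2) and the standard library are available. Lean on these libraries where they do the work, as an engineer would, in place of code of your own. Each camera call takes 0.05 s, during which the arm holds its last target.

## Task

Pull the drop-front door of the small plywood tool cabinet open by its bar handle and lower it until it lies level; one of the three containers (jar, can or bottle) stands where the door comes down, so move it aside in time, upright on the bench, without letting the door push it. Then pick up the steel rotary handpiece from the bench and press it down into the two empty spring clips on the inside of the door until it has snapped fully home. Leave the mallet and the other two containers where they are.

Things in the scene. Friction and masses are not known exactly. Their poses are not given: they have to be found in the camera images.
- cabinet: Fixed plywood tool cabinet 280 mm wide (y), 200 mm deep, 242 mm high. Origin on the bench under the middle of the case's front edge; x points into the cabinet, y along the front, z up. Case at x 0 to 200 mm, shut door x -12 to 0 mm, its handle bar 35 mm in front of that. Below the door a fixed 50 mm plinth with a drawer front; on the roof a fixed tray rises 20 mm.
- fall_hinge (a joint): Angle of the drop-front door, rad: 0 shut (upright), growing as its top comes forward and down, 1.571 = level, at a firm stop. The hinge is stiff (friction about 0.8 N m), so the door stays wherever it is left and must be pulled or pushed the whole way.
- hinge_axis (a point): Middle of the hinge line, which runs along the cabinet's y axis at the foot of the door, 62 mm above the bench, 6 mm in front of the case. The frame turns with the door: z points from the hinge to the free edge, x out of the door's inner face (into the cabinet when shut, up when level).
- door: Door panel 276 mm wide, 12 mm thick, free (upper) edge 180 mm from the hinge. Origin and axes as hinge_axis: faces at x = -6 (outer) and +6 mm (inner). Level, its underside is 56 mm above the bench, the handle bar hangs 41 mm lower. On the inner face a slim burnisher is fixed 36 mm from the hinge (19 mm high, y -85 to 105 mm); the face is bare beyond 125 mm from the hinge, a place to push.
- door_handle: Steel bar handle on the door's outer face: 11 mm round bar, 120 mm long along y, on two posts at y = +-51 mm, 35 mm off the face (30 mm clear behind it), 160 mm from the hinge, 20 mm below the shut door's top edge. Origin and axes as hinge_axis.
- handle_grip (a point): The middle of the handle bar's axis: at (-41, 0, 160) mm in the hinge_axis frame; 222 mm above the bench when shut. Axes as hinge_axis.
- clip_seat (a point): Where the handpiece's middle lies when snapped home: 16 mm off the door's inner face, 100 mm from the hinge. Axes as hinge_axis: handpiece along y, pressed along -x (6 to 16 N). Two clips at y = +-42 mm, 12 mm wide, each a pair of spring fingers, 27 mm over the outside, lips 23.5 mm above the face and 14 mm apart, flared mouth 31 mm above the face. They spread for the shaft and close over it.
- handpiece: Loose steel rotary handpiece lying on the bench, 170 mm long: round body 20 mm in diameter and 120 mm long, dark tapered nose to +x (to 94 mm, thin bit to 112 mm), brass coupling to -x (to -76 mm). 0.15 to 0.3 kg. Origin on its underside under the middle of the body (turns with it as it rolls).
- handpiece_mid (a point): Middle of the handpiece's round body, on its axis (10 mm above the bench as it lies); x along the axis to the nose. It may lie in the clips either way round.
- jar: Glass jar with aluminium cap, 56 mm in diameter, straight to 50 mm, 80 mm high, origin at the centre of its foot, z up. About 0.2 kg.
- can: Dark steel can with cardboard label, 60 mm in diameter, straight to 62 mm, 74 mm high, origin at the centre of its foot, z up. About 0.25 kg.
- bottle: Amber glass bottle with black cap, 52 mm in diameter, straight to 57 mm, 92 mm high, origin at the centre of its foot, z up. About 0.16 kg.
- mallet: Mallet lying on the bench, not to be moved: handle 22 mm thick along x from -131 mm to the black head at +100 mm, head 36 mm in diameter and 92 mm long across y. Origin on the bench.
- findings_tray: Fixed low wooden tray 90 (x) x 130 (y) x 25 mm, origin at the centre of its underside. Elsewhere only fixed equipment, not listed: a flat steel block 22 mm high within 0.34 m of the robot's base axis, a notebook and machines more than 0.36 m to either side or 0.9 m ahead.
Mind the look-alikes: they are no part of the job. Several things have the shape of the handpiece; the one meant has the colours described above.

How it is judged:
On the way, in this order (a step that is already met when the one before it is completed fails the run):
1. the door is pulled forward by its handle (past 0.4 rad with the fingers on the handle) (value of joint fall_hinge above 0.4 rad and contact force between the fingers and door_handle above 0.5 N), for 0.1 s.
2. the door lies level (past 1.5 rad) (value of joint fall_hinge above 1.5 rad), for 0.2 s.
At the end, for the whole second after the job is handed in: The door is level (past 1.5 rad); the handpiece lies snapped home in the two clips: its middle within 3 mm of clip_seat across and in height and within 12 mm along the clips, its axis within 0.06 rad of theirs, at rest; jar, can and bottle stand upright (within 0.1 rad) on the bench, at rest (value of joint fall_hinge above 1.5 rad and x of handpiece_mid in the frame of clip_seat between -0.003 and 0.003 m and z of handpiece_mid in the frame of clip_seat between -0.003 and 0.003 m and y of handpiece_mid in the frame of clip_seat between -0.012 and 0.012 m and angle between the x axis of handpiece_mid and the y axis of clip_seat, either way round below 0.06 rad and linear speed of each of handpiece, jar, can, bottle below 0.02 m/s and height (world z) of each of jar, can, bottle below 0.008 m and angle between each of jar, can, bottle's own z axis and vertical below 0.1 rad); the robot touches nothing.
It fails at once if the door or its handle pushes against the jar, can or bottle (over 2 N) (contact force between door and jar above 2 N or contact force between door and can above 2 N or contact force between door and bottle above 2 N).
It fails at once if the jar, can or bottle is tipped (over 0.6 rad) (angle between any of jar, can, bottle's own z axis and vertical above 0.6 rad).
It fails at once if more than one of jar, can and bottle is moved (over 40 mm) (distance of each of jar, can from where it was at the start of the episode above 0.04 m or distance of each of jar, bottle from where it was at the start of the episode above 0.04 m or distance of each of can, bottle from where it was at the start of the episode above 0.04 m).
It fails at once if the mallet is moved (over 40 mm) (distance of mallet from where it was at the start of the episode above 0.04 m).
It also fails if it takes over 72 s, if anything falls off the work surface, if the arm or the gripper's body presses on something with over 40 N, if the wrist force passes 120 N, or if a joint passes its speed limit or range.

## Working session

There is one attempt and no reset: what is moved stays moved. The work goes in short steps, Python scripts to look and compute and a tool call to move; the robot and the scene stay as the last step left them, time stands still between calls to the robot, and variables do not carry over. Pictures are saved under pics/ and viewed, and the job is handed in when it is done.

Besides the shell and the picture viewer there is one more tool, called after "Emit:" by a JSON object that holds its "name" and its "arguments", one argument or row to a line. move_arm: Moves the arm, as the interface text tells. Its arguments: {"type":"object","properties":{"rows":{"type":"array"}},"required":["rows"]}

```bash
mkdir -p pics; cat > h.py <<'E'
import numpy as np, cv2, pickle
from plant import manip
def grab(n,tag):
    f=manip.grab_frame(n); cv2.imwrite(f'pics/{tag}.png',cv2.cvtColor(f['color'],cv2.COLOR_RGB2BGR)); pickle.dump(f,open(f'pics/{tag}.pkl','wb')); return f
def load(tag): return pickle.load(open(f'pics/{tag}.pkl','rb'))
def ray(f,uv):
    K=np.array(f['intrinsics'],float);d=np.array(f['dist_coeffs'],float)
    p=cv2.undistortPoints(np.array(uv,float).reshape(1,1,2),K,d)[0,0]
    R=np.array(f['R']);t=np.array(f['t']);v=R.T@np.array([p[0],p[1],1]);return -R.T@t,v/np.linalg.norm(v)
def atz(f,uv,z):
    c,v=ray(f,uv);return c+v*(z-c[2])/v[2]
def tri(obs):
    A=np.zeros((3,3));b=np.zeros(3);L=[ray(f,uv) for f,uv in obs]
    for c,v in L:
        P=np.eye(3)-np.outer(v,v);A+=P;b+=P@c
    X=np.linalg.solve(A,b);return X,[np.linalg.norm((np.eye(3)-np.outer(v,v))@(X-c)) for c,v in L]
def proj(f,X):
    p,_=cv2.projectPoints(np.array(X,float).reshape(-1,1,3),cv2.Rodrigues(np.array(f['R'],float))[0],np.array(f['t'],float),np.array(f['intrinsics'],float),np.array(f['dist_coeffs'],float));return p[:,0]
E
python3 - <<'E'
from h import *
print(manip.state())
for n in('side','top','wrist'):
    f=grab(n,n+'0');print(n,-f['R'].T@f['t'],f['R'][2],f['intrinsics'][0][0])
E
```

```text
{'time': 0.0, 'joint_pos': array([ 1.07198636e+00,  5.33554906e-02,  1.61428475e+00, -4.77458389e-05,
        1.47600379e+00, -1.18979008e-01]), 'joint_vel': array([-0.00056386, -0.00029314,  0.00099307,  0.00056982, -0.00063695,
        0.00056404]), 'joint_efforts': array([-1.52762163e-04, -3.93721139e+01, -3.70157576e+01, -2.68823460e-04,
        7.52030290e-03, -1.92113657e-05]), 'tool_pos': array([0.23139688, 0.57984534, 0.19746946]), 'tool_rot': array([-2.89176963e-04,  1.88773553e-01,  9.82020108e-01, -9.84368922e-04]), 'contact_force': array([ 0.77658304, -0.08439784,  0.10097541]), 'ft_torque': array([-0.03414557,  0.00606923, -0.0371005 ]), 'gripper_width': 0.9998976223058738}
side [-0.32864808  0.06433153  1.30143838] [ 0.58803135  0.01566845 -0.80868637] 509.46143891157914
top [0.34753737 0.07561334 1.09268707] [ 0.19302211  0.00402095 -0.98118617] 407.91935102992835
wrist [0.15652639 0.61021425 0.3728886 ] [ 0.29358129 -0.1192955  -0.94846118] 301.5603698373761
```

View pics/side0.png

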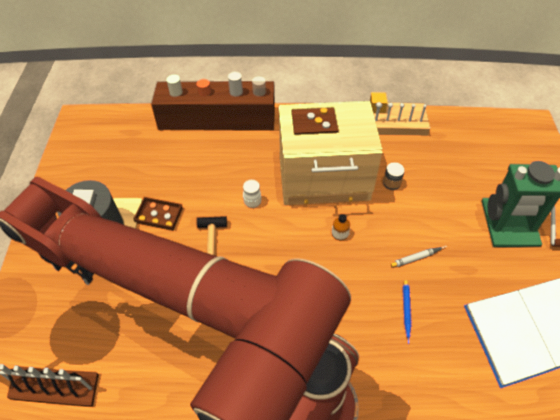

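View pics/top0.png

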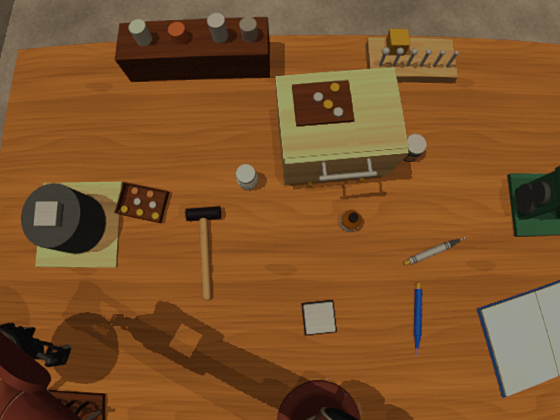

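View pics/wrist0.png

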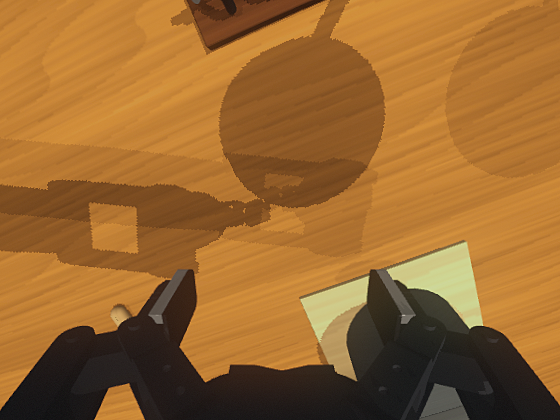

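```bash
python3 - <<'E'
import cv2
a=cv2.imread('pics/top0.png');b=cv2.imread('pics/side0.png')
cv2.imwrite('pics/top0z.png',cv2.resize(a[60:285,225:485],None,fx=3,fy=2.66,interpolation=cv2.INTER_CUBIC))
cv2.imwrite('pics/side0z.png',cv2.resize(b[90:290,220:460],None,fx=3,fy=3,interpolation=cv2.INTER_CUBIC))
E
```

```text
(no output)
```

View pics/top0z.png

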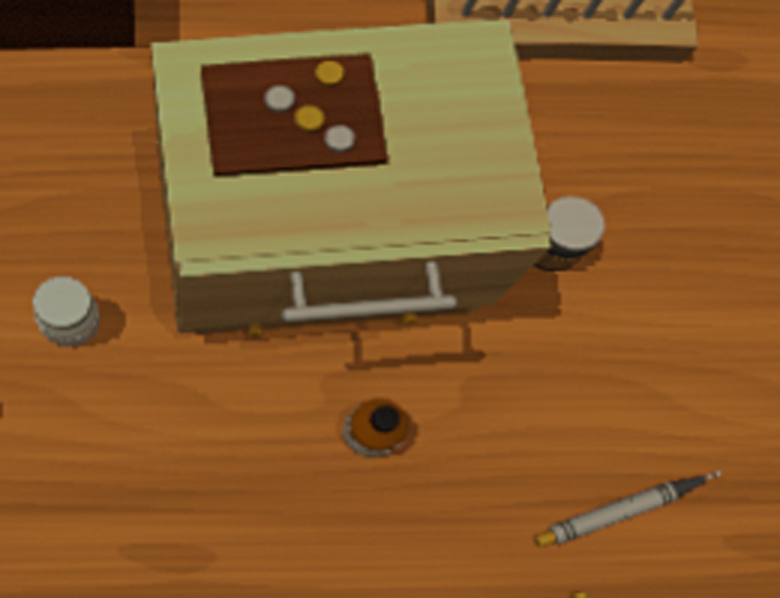

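View pics/side0z.png

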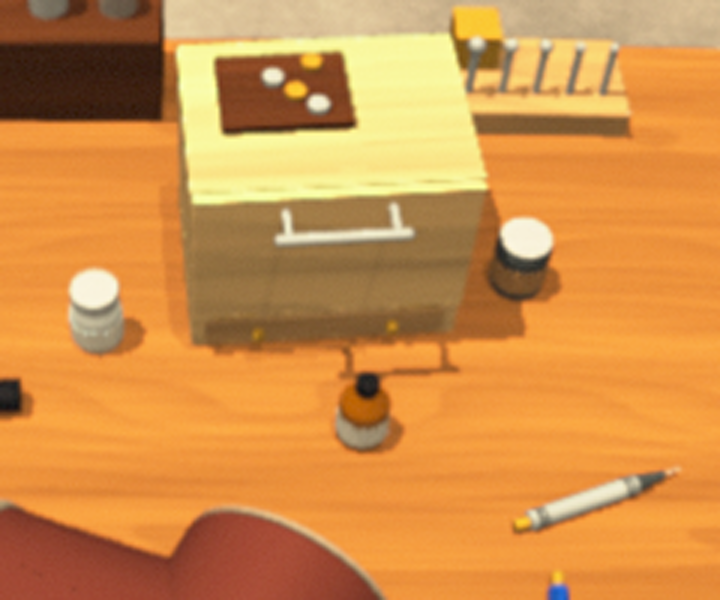

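```bash
python3 - <<'E'
from h import *
T=load('top0');S=load('side0')
t=lambda x,y:(T,(225+x/3,60+y/2.658)); s=lambda x,y:(S,(220+x/3,90+y/3))
P={'barL':[t(286,316),s(278,241)],'barR':[t(454,302),s(411,233)],
'botcap':[t(385,411),s(367,379)],'hpbrass':[t(537,541),s(516,526)],'hpbodyL':[t(558,534),s(532,521)],'hpbodyR':[t(670,490),s(636,482)],'hptip':[t(716,473),s(678,470)],
'jarcap':[t(63,297),s(94,284)],'cancap':[t(574,220),s(526,234)],
'roofFL':[t(180,263),s(192,192)],'roofFR':[t(549,236),s(486,182)],'roofBL':[t(152,44),s(178,44)],'roofBR':[t(510,22),s(450,34)]}
for k,o in P.items():
    X,r=tri(o);print(k,X.round(4),np.round(r,4))
print('bottle foot', atz(*t(378,428),.03))
E
```

```text
barL [ 0.5816 -0.0014  0.2193] [0.0003 0.0003]
barR [ 0.592  -0.126   0.2206] [0.0005 0.0005]
botcap [ 0.5247 -0.0938  0.0797] [0.0005 0.0005]
hpbrass [ 0.4032 -0.239   0.0051] [0.0007 0.0007]
hpbodyL [ 0.4096 -0.2572  0.0044] [0.0008 0.0008]
hpbodyR [ 0.452  -0.3651  0.0073] [0.001 0.001]
hptip [ 0.4691 -0.4125  0.0024] [0.0009 0.0009]
jarcap [0.6409 0.1785 0.0784] [0.0005 0.0005]
cancap [ 0.7182 -0.2742  0.0729] [0.0001 0.0001]
roofFL [0.6215 0.0774 0.2415] [0.0008 0.0008]
roofFR [ 0.646  -0.1994  0.2325] [0.0002 0.0002]
roofBL [0.8198 0.0952 0.2437] [0.0005 0.0005]
roofBR [ 0.842  -0.1829  0.2413] [0.0002 0.0002]
bottle foot [ 0.51632953 -0.09569259  0.03      ]
```

```bash
cat >> h.py <<'E'
from scipy.spatial.transform import Rotation as Ro
def Rdown(deg, tilt=0):
    """tool x at world angle deg; tilt (deg): body leans along -(perp)"""
    a=np.radians(deg);x=np.array([np.cos(a),np.sin(a),0]);z=np.array([0,0,-1.]);y=np.cross(z,x)
    return Ro.from_matrix(np.c_[x,y,z])
def cur():
    s=manip.state();q=s['tool_rot'];return s,np.array(s['tool_pos']),Ro.from_quat([q[1],q[2],q[3],q[0]])
def plan(p1,R1,n=None,step=.04,astep=8,nd=4):
    s,p0,R0=cur();rv=(R0.inv()*R1).as_rotvec();d=np.array(p1)-p0
    k=n or max(1,int(np.ceil(max(np.linalg.norm(d)/step,np.degrees(np.linalg.norm(rv))/astep))))
    print('pos',p0.round(4),'rows',k,'rot/row deg',np.degrees(rv/k).round(2))
    for i in range(k):
        Ri=R0*Ro.from_rotvec(rv*i/k);print(i,(Ri.inv().apply(d/k)).round(nd))
EX=np.array([.9962,.0868,0]);EY=np.array([-.0868,.9962,0]);H=np.array([.6276,-.0601,.062])
def st():
    s,p,R=cur();print('t',round(s['time'],2),'p',p.round(4),'F',np.round(s['contact_force'],1),'w',round(s['gripper_width'],3),'q',np.round(s['joint_pos'],2),'x',R.as_matrix()[:,0].round(3),'z',R.as_matrix()[:,2].round(3))
E
python3 - <<'E'
from h import *
T=load('top0')
for n,uv in dict(malhead=(203,213),malend=(207,297),malhL=(187,213),malhR=(220,213)).items(): print(n,atz(T,uv,.018))
plan([.5,-.094,.24],Rdown(180))
E
```

```text
malhead [0.5448448 0.299478  0.018    ]
malend [0.32232418 0.28413226 0.018     ]
malhL [0.5453404  0.34323518 0.018     ]
malhR [0.5443143  0.25330079 0.018     ]
pos [0.2315 0.58   0.1977] rows 19 rot/row deg [-0.   -0.   -1.15]
0 [-0.0263 -0.0277 -0.0022]
1 [-0.0257 -0.0282 -0.0022]
2 [-0.0251 -0.0287 -0.0022]
3 [-0.0246 -0.0292 -0.0022]
4 [-0.024  -0.0297 -0.0022]
5 [-0.0234 -0.0302 -0.0022]
6 [-0.0228 -0.0307 -0.0022]
7 [-0.0222 -0.0311 -0.0022]
8 [-0.0215 -0.0315 -0.0022]
9 [-0.0209 -0.032  -0.0022]
10 [-0.0203 -0.0324 -0.0022]
11 [-0.0196 -0.0328 -0.0022]
12 [-0.0189 -0.0332 -0.0022]
13 [-0.0183 -0.0335 -0.0022]
14 [-0.0176 -0.0339 -0.0022]
15 [-0.0169 -0.0342 -0.0022]
16 [-0.0162 -0.0346 -0.0022]
17 [-0.0155 -0.0349 -0.0022]
18 [-0.0148 -0.0352 -0.0022]
```

Emit:
{"name": "move_arm", "arguments": {
  "rows": [
    {"tx":-0.031,"ty":-0.033,"tz":-0.004,"jaw":0},
    {"tx":-0.031,"ty":-0.033,"tz":-0.004,"jaw":0},
    {"tx":-0.031,"ty":-0.033,"tz":-0.004,"jaw":0},
    {"tx":-0.031,"ty":-0.033,"tz":-0.004,"jaw":0},
    {"tx":-0.031,"ty":-0.033,"tz":-0.004,"jaw":0},
    {"tx":-0.031,"ty":-0.033,"tz":-0.004,"jaw":0}
  ]
}}

```text
schema error: expected keys tx, ty, tz, ax, ay, az, jaw
```

Emit:
{"name": "move_arm", "arguments": {
  "rows": [
    {"tx":-0.031,"ty":-0.033,"tz":-0.004,"ax":0,"ay":0,"az":0,"jaw":0},
    {"tx":-0.031,"ty":-0.033,"tz":-0.004,"ax":0,"ay":0,"az":0,"jaw":0},
    {"tx":-0.031,"ty":-0.033,"tz":-0.004,"ax":0,"ay":0,"az":0,"jaw":0},
    {"tx":-0.031,"ty":-0.033,"tz":-0.004,"ax":0,"ay":0,"az":0,"jaw":0},
    {"tx":-0.031,"ty":-0.033,"tz":-0.004,"ax":0,"ay":0,"az":0,"jaw":0},
    {"tx":-0.031,"ty":-0.033,"tz":-0.004,"ax":0,"ay":0,"az":0,"jaw":0}
  ]
}}

```text
time: 0.75
tool_pos: [0.3308, 0.3216, 0.2181]
tool_rot: [-0.002, 0.184, 0.983, -0.004]
contact_force: [2.0, 0.0, 0.8]
gripper_width: 1.003
```

```bash
python3 - <<'E'
from h import *
st();plan([.5,-.094,.24],Rdown(180))
E
```

```text
t 0.75 p [0.3308 0.3216 0.2181] F [2.  0.  0.8] w 1.003 q [ 0.61 -0.36  1.95 -0.    1.56 -0.59] x [-0.932  0.361  0.002] z [-0.005 -0.007 -1.   ]
pos [0.3308 0.3216 0.2181] rows 12 rot/row deg [-0.04 -0.02 -1.76]
0 [-0.0257 -0.0272 -0.0017]
1 [-0.0248 -0.028  -0.0017]
2 [-0.0239 -0.0287 -0.0017]
3 [-0.023  -0.0295 -0.0017]
4 [-0.0221 -0.0302 -0.0017]
5 [-0.0212 -0.0308 -0.0017]
6 [-0.0202 -0.0315 -0.0017]
7 [-0.0192 -0.0321 -0.0017]
8 [-0.0182 -0.0326 -0.0018]
9 [-0.0172 -0.0332 -0.0018]
10 [-0.0162 -0.0337 -0.0018]
11 [-0.0152 -0.0342 -0.0018]
```

Emit:
{"name": "move_arm", "arguments": {
  "rows": [
    {"tx":-0.025,"ty":-0.028,"tz":-0.002,"ax":0,"ay":0,"az":-1.8,"jaw":0},
    {"tx":-0.025,"ty":-0.029,"tz":-0.002,"ax":0,"ay":0,"az":-1.8,"jaw":0},
    {"tx":-0.024,"ty":-0.029,"tz":-0.002,"ax":0,"ay":0,"az":-1.8,"jaw":0},
    {"tx":-0.023,"ty":-0.03,"tz":-0.002,"ax":0,"ay":0,"az":-1.8,"jaw":0},
    {"tx":-0.022,"ty":-0.03,"tz":-0.002,"ax":0,"ay":0,"az":-1.8,"jaw":0},
    {"tx":-0.021,"ty":-0.031,"tz":-0.002,"ax":0,"ay":0,"az":-1.8,"jaw":0},
    {"tx":-0.02,"ty":-0.032,"tz":-0.002,"ax":0,"ay":0,"az":-1.8,"jaw":0},
    {"tx":-0.019,"ty":-0.032,"tz":-0.002,"ax":0,"ay":0,"az":-1.8,"jaw":0},
    {"tx":-0.018,"ty":-0.033,"tz":-0.002,"ax":0,"ay":0,"az":-1.8,"jaw":0},
    {"tx":-0.017,"ty":-0.033,"tz":-0.002,"ax":0,"ay":0,"az":-1.8,"jaw":0},
    {"tx":-0.015,"ty":-0.034,"tz":-0.002,"ax":0,"ay":0,"az":-1.8,"jaw":0},
    {"tx":0,"ty":0,"tz":0,"ax":0,"ay":0,"az":0,"jaw":0}
  ]
}}

```text
time: 1.95
tool_pos: [0.4878, -0.0823, 0.2408]
tool_rot: [-0.002, 0.008, 1.0, -0.003]
contact_force: [-1.0, 0.7, -0.0]
gripper_width: 1.0
```

```bash
python3 - <<'E'
from h import *
st();f=grab('wrist','w1');plan([.5,-.094,.24],Rdown(180))
E
```

```text
t 1.95 p [ 0.4878 -0.0823  0.2408] F [-1.   0.7 -0. ] w 1.0 q [-0.31 -0.29  1.85 -0.01  1.57 -1.87] x [-1.     0.016  0.003] z [-0.003 -0.007 -1.   ]
pos [ 0.4872 -0.0806  0.2405] rows 1 rot/row deg [-0.31 -0.23 -0.85]
0 [-0.013  -0.0132  0.0005]
```

View pics/w1.png

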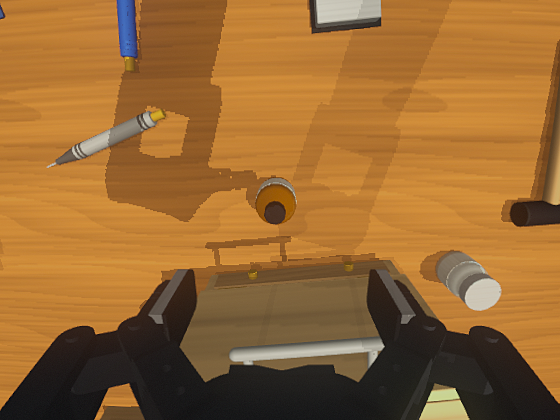

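```bash
python3 - <<'E'
from h import *
W=load('w1');T=load('top0');S=load('side0')
t=lambda x,y:(T,(225+x/3,60+y/2.658)); s=lambda x,y:(S,(220+x/3,90+y/3))
print(tri([(W,(274,212)),t(385,411),s(367,379)]))
print(tri([(W,(277,190)),t(378,440),s(362,425)]))
print('barL/R',tri([(W,(382,345)),t(286,316),s(278,241)]),tri([(W,(233,355)),t(454,302),s(411,233)]))
for n,o in dict(brass=[(W,(163,114)),t(537,541),s(516,526)],bl=[(W,(152,118)),t(555,534),s(530,521)],br=[(W,(72,155)),t(673,489),s(636,482)],tip=[(W,(49,166)),t(718,472),s(680,469)]).items(): print(n,tri(o))
for x in [(.5245,-.094)]:
  for z in(.0,.057,.092):
    print(proj(W,[x+(z,)]),(proj(T,[x+(z,)])-[225,60])*[3,2.658],(proj(S,[x+(z,)])-[220,90])*3)
E
```

```text
(array([ 0.52190432, -0.09320628,  0.08182014]), [np.float64(0.003376434181467212), np.float64(0.0024936737953110064), np.float64(0.0009957766583609863)])
(array([ 0.50402362, -0.09222962,  0.03095435]), [np.float64(0.002393967329027407), np.float64(0.002780072436142179), np.float64(0.0010912845044883312)])
barL/R (array([ 0.58192542, -0.00204728,  0.22205053]), [np.float64(0.0034488368272664275), np.float64(0.0015928168536787995), np.float64(0.002053245552143484)]) (array([ 0.59082269, -0.12458188,  0.22422395]), [np.float64(0.0018938453111527042), np.float64(0.0010276853528454228), np.float64(0.0016333376024353994)])
brass (array([ 0.40478561, -0.23981591,  0.00193203]), [np.float64(0.001321472092710023), np.float64(0.0016620210368716976), np.float64(0.0007044328070180539)])
bl (array([ 0.41035401, -0.25520362,  0.002698  ]), [np.float64(0.0004743387172585577), np.float64(0.0007405128748689015), np.float64(0.00039675076266436295)])
br (array([ 0.45316106, -0.36695196,  0.01071983]), [np.float64(0.004122152362621448), np.float64(0.0013660795446770145), np.float64(0.002837386370518125)])
tip (array([ 0.47071413, -0.41489542,  0.00217099]), [np.float64(0.0007778465623490665), np.float64(0.0013224149221487602), np.float64(0.0008869441705743787)])
[[274.90716985 198.08567312]] [[370.68671451 424.79784574]] [[360.47426277 423.84469894]]
[[273.66347167 210.40956714]] [[380.4743799 415.2993072]] [[365.53661531 392.21901646]]
[[272.70709478 219.89454176]] [[387.01153819 408.95080855]] [[368.78817289 371.81536538]]
```

```bash
python3 - <<'E'
from h import *
W=load('w1');T=load('top0');S=load('side0')
for z in (.085,.09): print(atz(W,(274.5,212),z),atz(T,(225+385/3,60+417/2.658),z),atz(S,(220+367/3,90+384/3),z))
import cv2
a=cv2.imread('pics/w1.png');cv2.imwrite('pics/w1z.png',cv2.resize(a[160:240,230:320],None,fx=7,fy=7,interpolation=cv2.INTER_CUBIC))
E
```

```text
[ 0.51733775 -0.09198713  0.085     ] [ 0.51803549 -0.09315798  0.085     ] [ 0.51497211 -0.09237953  0.085     ]
[ 0.5156813  -0.09180649  0.09      ] [ 0.51718951 -0.09232056  0.09      ] [ 0.51150453 -0.09173539  0.09      ]
```

View pics/w1z.png

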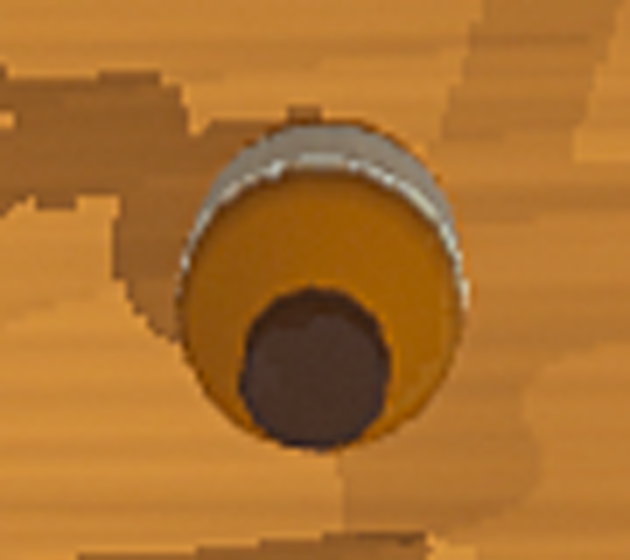

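```bash
python3 - <<'E'
from h import *
plan([.5155,-.092,.14],Rdown(180),n=3)
E
```

```text
pos [ 0.4872 -0.0806  0.2405] rows 3 rot/row deg [-0.1  -0.08 -0.28]
0 [-0.0096 -0.0035  0.0335]
1 [-0.0095 -0.0036  0.0335]
2 [-0.0095 -0.0037  0.0335]
```

Emit:
{"name": "move_arm", "arguments": {
  "rows": [
    {"tx":-0.0096,"ty":-0.0037,"tz":0.034,"ax":-0.1,"ay":-0.1,"az":-0.3,"jaw":0},
    {"tx":-0.0096,"ty":-0.0037,"tz":0.034,"ax":-0.1,"ay":-0.1,"az":-0.3,"jaw":0},
    {"tx":-0.0096,"ty":-0.0037,"tz":0.034,"ax":-0.1,"ay":-0.1,"az":-0.3,"jaw":0},
    {"tx":0,"ty":0,"tz":0,"ax":0,"ay":0,"az":0,"jaw":0}
  ]
}}

```text
time: 2.4
tool_pos: [0.5165, -0.0896, 0.1372]
tool_rot: [0.002, -0.001, 1.0, 0.0]
contact_force: [-0.6, 0.4, -0.6]
gripper_width: 0.999
```

```bash
python3 - <<'E'
from h import *
st();grab('wrist','w2');plan([.5155,-.092,.028],Rdown(180),n=5)
E
```

```text
t 2.4 p [ 0.5165 -0.0896  0.1372] F [-0.6  0.4 -0.6] w 0.999 q [-0.32 -0.15  1.91  0.    1.37 -1.89] x [-1.    -0.002 -0.005] z [ 0.005  0.001 -1.   ]
pos [ 0.5179 -0.0899  0.1402] rows 5 rot/row deg [-0.    0.1   0.03]
0 [ 0.0007 -0.0004  0.0224]
1 [ 0.0006 -0.0004  0.0224]
2 [ 0.0006 -0.0004  0.0224]
3 [ 0.0006 -0.0004  0.0224]
4 [ 0.0005 -0.0004  0.0224]
```

View pics/w2.png

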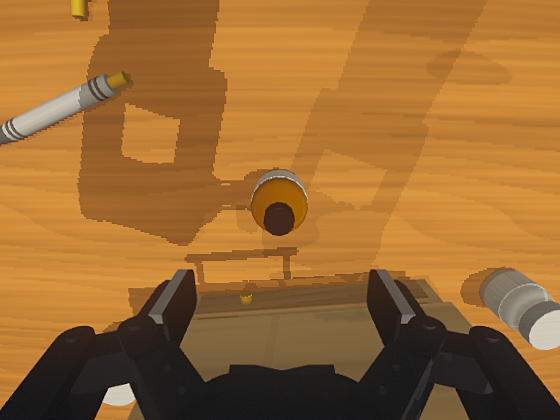

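```bash
python3 - <<'E'
from h import *
W=load('w2');print(proj(W,[(.5175,-.092,.09),(.5165,-.0896,.137)]),atz(W,(279,218),.09),atz(W,(279,206),.057))
E
```

```text
[[278.58637539 220.3811171 ]
 [281.74127905 244.63785824]] [ 0.5155098  -0.09167518  0.09      ] [ 0.51615865 -0.09190632  0.057     ]
```

Consistent: bottle at (0.516, -0.092). Descend and grip.

Emit:
{"name": "move_arm", "arguments": {
  "rows": [
    {"tx":0.0007,"ty":-0.0004,"tz":0.0225,"ax":0,"ay":0.1,"az":0,"jaw":0},
    {"tx":0.0007,"ty":-0.0004,"tz":0.0225,"ax":0,"ay":0.1,"az":0,"jaw":0},
    {"tx":0.0007,"ty":-0.0004,"tz":0.0225,"ax":0,"ay":0.1,"az":0,"jaw":0},
    {"tx":0.0007,"ty":-0.0004,"tz":0.0225,"ax":0,"ay":0.1,"az":0,"jaw":0},
    {"tx":0.0007,"ty":-0.0004,"tz":0.0225,"ax":0,"ay":0.1,"az":0,"jaw":0},
    {"tx":0,"ty":0,"tz":0,"ax":0,"ay":0,"az":0,"jaw":130},
    {"tx":0,"ty":0,"tz":0,"ax":0,"ay":0,"az":0,"jaw":150},
    {"tx":0,"ty":0,"tz":0,"ax":0,"ay":0,"az":0,"jaw":150},
    {"tx":0,"ty":0,"tz":0,"ax":0,"ay":0,"az":0,"jaw":150}
  ]
}}

```text
time: 3.35
tool_pos: [0.527, -0.0895, 0.0473]
tool_rot: [0.015, -0.004, 1.0, -0.004]
contact_force: [-0.2, 0.3, 0.5]
gripper_width: 0.414
```

```bash
python3 - <<'E'
from h import *
st();grab('wrist','w3')
E
```

```text
t 3.35 p [ 0.527  -0.0895  0.0473] F [-0.2  0.3  0.5] w 0.414 q [-0.31 -0.04  1.97  0.    1.18 -1.89] x [-1.    -0.009 -0.029] z [ 0.029 -0.009 -1.   ]
```

View pics/w3.png

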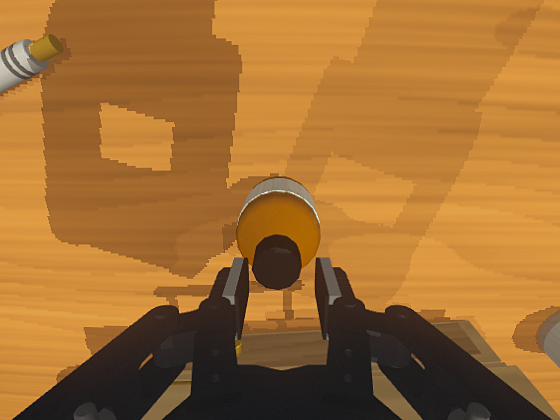

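Emit:
{"name": "move_arm", "arguments": {
  "rows": [
    {"tx":0,"ty":0,"tz":-0.005,"ax":0,"ay":0,"az":0,"jaw":0},
    {"tx":0,"ty":0,"tz":-0.005,"ax":0,"ay":0,"az":0,"jaw":0},
    {"tx":0,"ty":0,"tz":0,"ax":0,"ay":0,"az":0,"jaw":0},
    {"tx":0,"ty":0,"tz":0,"ax":0,"ay":0,"az":0,"jaw":0}
  ]
}}

```text
time: 3.8
tool_pos: [0.5283, -0.09, 0.0609]
tool_rot: [0.017, -0.004, 1.0, -0.005]
contact_force: [0.0, 0.8, -0.3]
gripper_width: 1.0
```

```bash
python3 - <<'E'
from h import *
st();f=grab('wrist','w4');print(atz(f,(279,218),.09));plan([.514,-.092,.06],Rdown(180),n=1)
E
```

```text
t 3.8 p [ 0.5283 -0.09    0.0609] F [ 0.   0.8 -0.3] w 1.0 q [-0.31 -0.06  1.96  0.    1.2  -1.89] x [-0.999 -0.009 -0.033] z [ 0.034 -0.01  -0.999]
[ 0.49841968 -0.09143883  0.09      ]
pos [ 0.5284 -0.0901  0.0609] rows 1 rot/row deg [-0.58  1.93  0.48]
0 [ 0.0144 -0.0018  0.0005]
```

View pics/w4.png

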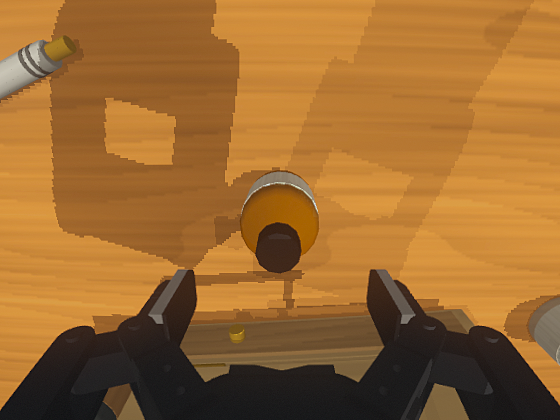

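Emit:
{"name": "move_arm", "arguments": {
  "rows": [
    {"tx":0.007,"ty":-0.001,"tz":0,"ax":-0.3,"ay":1.0,"az":0.2,"jaw":0},
    {"tx":0.007,"ty":-0.001,"tz":0,"ax":-0.3,"ay":1.0,"az":0.2,"jaw":0},
    {"tx":0,"ty":0,"tz":0,"ax":0,"ay":0,"az":0,"jaw":0},
    {"tx":0,"ty":0,"tz":0,"ax":0,"ay":0,"az":0,"jaw":0}
  ]
}}

```text
time: 4.25
tool_pos: [0.5123, -0.0923, 0.0597]
tool_rot: [-0.003, -0.0, 1.0, 0.001]
contact_force: [0.2, -0.3, -0.1]
gripper_width: 0.999
```

```bash
python3 - <<'E'
from h import *
st();f=load('w4');print(atz(f,(279,252),.09),atz(f,(280,222),.057));plan([.514,-.092,.028],Rdown(180),n=1)
E
```

```text
t 4.25 p [ 0.5123 -0.0923  0.0597] F [ 0.2 -0.3 -0.1] w 0.999 q [-0.32 -0.06  1.97 -0.    1.24 -1.89] x [-1.    -0.001  0.006] z [-0.006  0.002 -1.   ]
[ 0.51796088 -0.09132907  0.09      ] [ 0.51420346 -0.09130708  0.057     ]
pos [ 0.5123 -0.0923  0.0597] rows 1 rot/row deg [ 0.11 -0.36  0.03]
0 [-0.0019  0.0002  0.0317]
```

Emit:
{"name": "move_arm", "arguments": {
  "rows": [
    {"tx":0.001,"ty":0,"tz":0.011,"ax":0,"ay":0,"az":0,"jaw":0},
    {"tx":0.001,"ty":0,"tz":0.011,"ax":0,"ay":0,"az":0,"jaw":0},
    {"tx":0.001,"ty":0,"tz":0.011,"ax":0,"ay":0,"az":0,"jaw":0},
    {"tx":0,"ty":0,"tz":0,"ax":0,"ay":0,"az":0,"jaw":0},
    {"tx":0,"ty":0,"tz":0,"ax":0,"ay":0,"az":0,"jaw":0}
  ]
}}

```text
time: 4.75
tool_pos: [0.5075, -0.0918, 0.0221]
tool_rot: [-0.005, -0.0, 1.0, 0.001]
contact_force: [1.0, -0.3, -0.3]
gripper_width: 1.003
```

```bash
python3 - <<'E'
from h import *
st();plan([.515,-.092,.028],Rdown(180),n=1)
E
```

```text
t 4.75 p [ 0.5075 -0.0918  0.0221] F [ 1.  -0.3 -0.3] w 1.003 q [-0.32 -0.02  2.   -0.    1.17 -1.89] x [-1.    -0.     0.009] z [-0.009  0.003 -1.   ]
pos [ 0.5075 -0.0918  0.0221] rows 1 rot/row deg [ 0.17 -0.52  0.03]
0 [-0.0074 -0.0002 -0.006 ]
```

Emit:
{"name": "move_arm", "arguments": {
  "rows": [
    {"tx":-0.003,"ty":0,"tz":-0.003,"ax":0,"ay":-0.2,"az":0,"jaw":0},
    {"tx":-0.003,"ty":0,"tz":-0.002,"ax":0,"ay":-0.2,"az":0,"jaw":0},
    {"tx":0,"ty":0,"tz":0,"ax":0,"ay":0,"az":0,"jaw":120},
    {"tx":0,"ty":0,"tz":0,"ax":0,"ay":0,"az":0,"jaw":255},
    {"tx":0,"ty":0,"tz":0,"ax":0,"ay":0,"az":0,"jaw":255},
    {"tx":0,"ty":0,"tz":0,"ax":0,"ay":0,"az":0,"jaw":255},
    {"tx":0,"ty":0,"tz":0,"ax":0,"ay":0,"az":0,"jaw":255}
  ]
}}

```text
time: 5.45
tool_pos: [0.5188, -0.0925, 0.0351]
tool_rot: [0.003, -0.0, 1.0, 0.001]
contact_force: [-5.5, 0.8, 19.5]
gripper_width: 0.33
```

```bash
python3 - <<'E'
from h import *
st();grab('wrist','w5')
E
```

```text
t 5.45 p [ 0.5188 -0.0925  0.0351] F [-5.5  0.8 19.5] w 0.33 q [-0.32 -0.02  1.98  0.    1.18 -1.89] x [-1.    -0.001 -0.006] z [ 0.006  0.002 -1.   ]
```

View pics/w5.png

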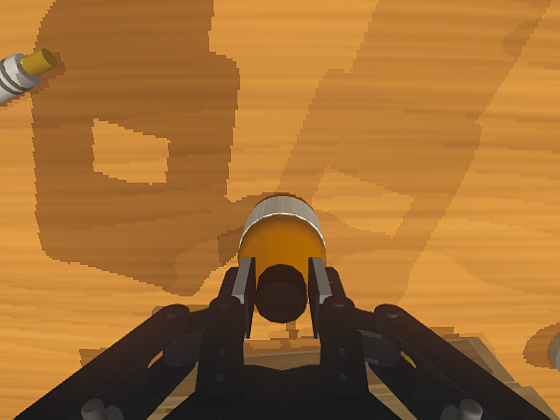

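Emit:
{"name": "move_arm", "arguments": {
  "rows": [
    {"tx":0,"ty":0,"tz":0,"ax":0,"ay":0,"az":0,"jaw":100},
    {"tx":0,"ty":0,"tz":0,"ax":0,"ay":0,"az":0,"jaw":0},
    {"tx":0,"ty":0,"tz":0,"ax":0,"ay":0,"az":0,"jaw":0},
    {"tx":0,"ty":0,"tz":0,"ax":0,"ay":0,"az":0,"jaw":0}
  ]
}}

```text
time: 5.9
tool_pos: [0.5209, -0.0929, 0.0378]
tool_rot: [0.006, -0.0, 1.0, 0.0]
contact_force: [-0.1, -0.1, -0.1]
gripper_width: 0.965
```

```bash
python3 - <<'E'
from h import *
st();grab('wrist','w6');f=grab('top','t6')
import cv2
a=cv2.imread('pics/t6.png');cv2.imwrite('pics/t6z.png',cv2.resize(a[60:285,225:485],None,fx=3,fy=2.66,interpolation=cv2.INTER_CUBIC))
E
```

```text
t 5.9 p [ 0.5209 -0.0929  0.0378] F [-0.1 -0.1 -0.1] w 0.965 q [-0.32 -0.03  1.97  0.    1.18 -1.89] x [-1.    -0.001 -0.011] z [ 0.011  0.001 -1.   ]
```

View pics/w6.png

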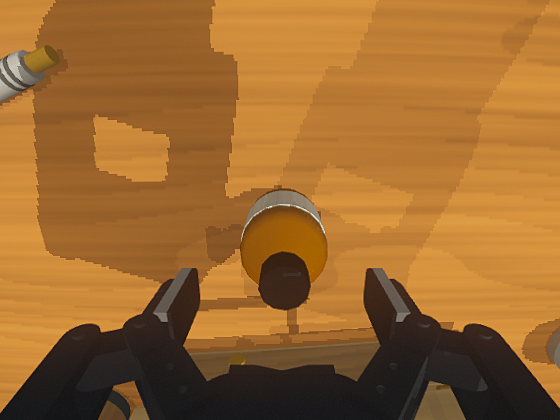

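View pics/t6z.png

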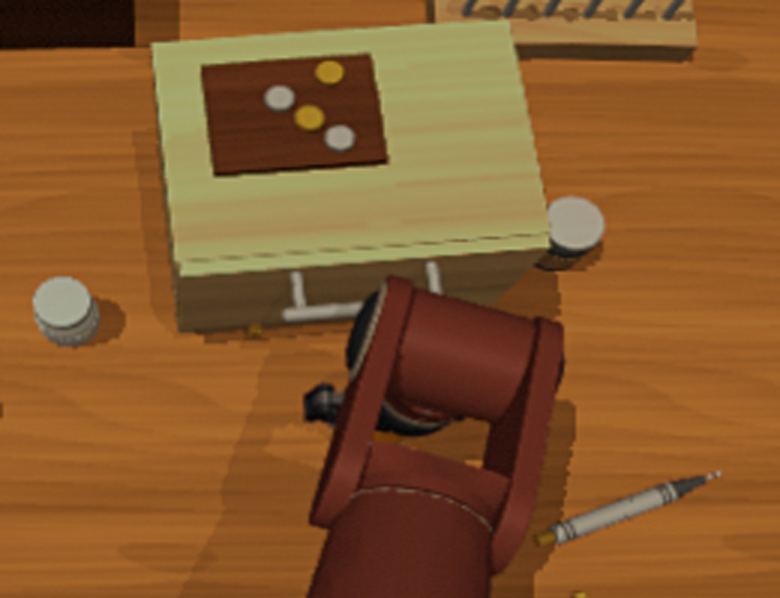

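```bash
python3 - <<'E'
from h import *
f=load('w6');print(atz(f,(286,284),.088),atz(f,(284,243),.057))
plan([.517,-.092,.02],Rdown(180),n=1)
E
```

```text
[ 0.51768468 -0.09099593  0.088     ] [ 0.51066631 -0.09171783  0.057     ]
pos [ 0.5207 -0.0929  0.0377] rows 1 rot/row deg [0.04 0.61 0.05]
0 [0.0039 0.0009 0.0176]
```

Emit:
{"name": "move_arm", "arguments": {
  "rows": [
    {"tx":0.002,"ty":0.001,"tz":0.005,"ax":0,"ay":0.3,"az":0,"jaw":0},
    {"tx":0.001,"ty":0,"tz":0.005,"ax":0,"ay":0.2,"az":0,"jaw":0},
    {"tx":0,"ty":0,"tz":0.003,"ax":0,"ay":0,"az":0,"jaw":0},
    {"tx":0,"ty":0,"tz":0,"ax":0,"ay":0,"az":0,"jaw":0},
    {"tx":0,"ty":0,"tz":0,"ax":0,"ay":0,"az":0,"jaw":0}
  ]
}}

```text
time: 6.5
tool_pos: [0.516, -0.0913, 0.0215]
tool_rot: [-0.001, -0.0, 1.0, 0.001]
contact_force: [-0.4, -0.5, -0.4]
gripper_width: 1.0
```

```bash
python3 - <<'E'
from h import *
st();
plan([.517,-.092,.02],Rdown(180),n=1)
E
```

```text
t 6.5 p [ 0.516  -0.0913  0.0215] F [-0.4 -0.5 -0.4] w 1.0 q [-0.32 -0.    1.98  0.    1.16 -1.89] x [-1.    -0.001  0.002] z [-0.002  0.002 -1.   ]
pos [ 0.516  -0.0913  0.0215] rows 1 rot/row deg [ 0.1  -0.13  0.05]
0 [-0.001  -0.0007  0.0015]
```

Emit:
{"name": "move_arm", "arguments": {
  "rows": [
    {"tx":0,"ty":0,"tz":0,"ax":0,"ay":0,"az":0,"jaw":80},
    {"tx":0,"ty":0,"tz":0,"ax":0,"ay":0,"az":0,"jaw":255},
    {"tx":0,"ty":0,"tz":0,"ax":0,"ay":0,"az":0,"jaw":255},
    {"tx":0,"ty":0,"tz":0,"ax":0,"ay":0,"az":0,"jaw":255}
  ]
}}

```text
time: 6.9
tool_pos: [0.5169, -0.092, 0.0227]
tool_rot: [-0.0, -0.0, 1.0, 0.0]
contact_force: [-0.2, -0.5, -1.3]
gripper_width: 0.519
```

```bash
python3 - <<'E'
from h import *
st();grab('wrist','w7')
E
```

```text
t 6.9 p [ 0.5169 -0.092   0.0227] F [-0.2 -0.5 -1.3] w 0.519 q [-0.32 -0.    1.98  0.    1.16 -1.89] x [-1.    -0.001  0.001] z [-0.001  0.    -1.   ]
```

View pics/w7.png

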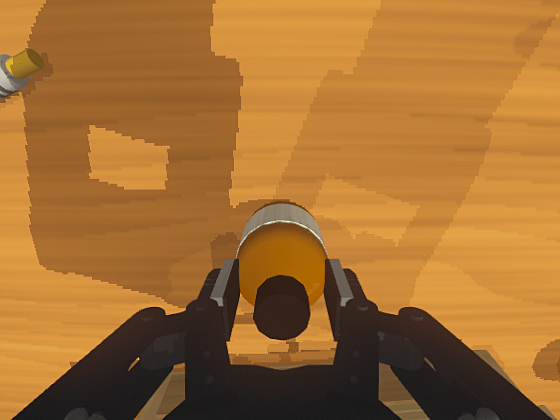

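Emit:
{"name": "move_arm", "arguments": {
  "rows": [
    {"tx":0,"ty":0,"tz":0,"ax":0,"ay":0,"az":0,"jaw":255},
    {"tx":0,"ty":0,"tz":0,"ax":0,"ay":0,"az":0,"jaw":255},
    {"tx":0,"ty":0,"tz":-0.008,"ax":0,"ay":0,"az":0,"jaw":255},
    {"tx":0,"ty":0,"tz":-0.008,"ax":0,"ay":0,"az":0,"jaw":255}
  ]
}}

```text
time: 7.35
tool_pos: [0.5149, -0.0913, 0.0374]
tool_rot: [-0.003, -0.0, 1.0, 0.001]
contact_force: [-1.1, -0.0, -1.8]
gripper_width: 0.519
```

```bash
python3 - <<'E'
from h import *
st();grab('wrist','w8')
plan([.505,.15,.05],Rdown(180),n=8)
E
```

```text
t 7.35 p [ 0.5149 -0.0913  0.0374] F [-1.1 -0.  -1.8] w 0.519 q [-0.32 -0.03  1.98  0.    1.2  -1.89] x [-1.    -0.001  0.005] z [-0.005  0.002 -1.   ]
pos [ 0.5159 -0.0915  0.0389] rows 8 rot/row deg [ 0.01 -0.02  0.01]
0 [ 0.0013  0.0302 -0.0013]
1 [ 0.0013  0.0302 -0.0013]
2 [ 0.0013  0.0302 -0.0014]
3 [ 0.0013  0.0302 -0.0014]
4 [ 0.0013  0.0302 -0.0014]
5 [ 0.0013  0.0302 -0.0014]
6 [ 0.0014  0.0302 -0.0014]
7 [ 0.0014  0.0302 -0.0014]
```

View pics/w8.png

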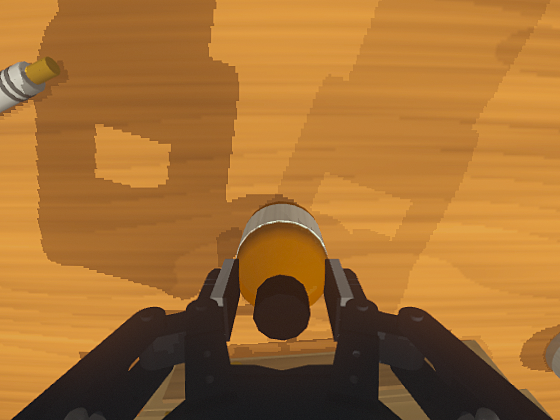

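Emit:
{"name": "move_arm", "arguments": {
  "rows": [
    {"tx":0.0013,"ty":0.012,"tz":-0.0014,"ax":0,"ay":0,"az":0,"jaw":255},
    {"tx":0.0013,"ty":0.025,"tz":-0.0014,"ax":0,"ay":0,"az":0,"jaw":255},
    {"tx":0.0013,"ty":0.03,"tz":-0.0014,"ax":0,"ay":0,"az":0,"jaw":255},
    {"tx":0.0013,"ty":0.03,"tz":-0.0014,"ax":0,"ay":0,"az":0,"jaw":255},
    {"tx":0.0013,"ty":0.03,"tz":-0.0014,"ax":0,"ay":0,"az":0,"jaw":255},
    {"tx":0.0013,"ty":0.03,"tz":-0.0014,"ax":0,"ay":0,"az":0,"jaw":255},
    {"tx":0.0013,"ty":0.03,"tz":-0.0014,"ax":0,"ay":0,"az":0,"jaw":255},
    {"tx":0.0013,"ty":0.025,"tz":0,"ax":0,"ay":0,"az":0,"jaw":255},
    {"tx":0,"ty":0.012,"tz":0,"ax":0,"ay":0,"az":0,"jaw":255},
    {"tx":0,"ty":0,"tz":0,"ax":0,"ay":0,"az":0,"jaw":255},
    {"tx":0,"ty":0,"tz":0,"ax":0,"ay":0,"az":0,"jaw":255}
  ]
}}

```text
time: 8.5
tool_pos: [0.5033, 0.1462, 0.0521]
tool_rot: [0.0, -0.0, 1.0, 0.001]
contact_force: [-0.1, 0.1, -1.5]
gripper_width: 0.519
```

```bash
python3 - <<'E'
from h import *
st();grab('wrist','w9');grab('top','t9')
plan([.505,.155,.025],Rdown(180),n=1)
E
```

```text
t 8.5 p [0.5033 0.1462 0.0521] F [-0.1  0.1 -1.5] w 0.519 q [ 0.14 -0.05  1.97  0.    1.22 -1.43] x [-1.    -0.001 -0.   ] z [ 0.     0.003 -1.   ]
pos [0.5035 0.1456 0.0521] rows 1 rot/row deg [ 0.18  0.02 -0.02]
0 [-0.0015  0.0093  0.0272]
```

View pics/w9.png

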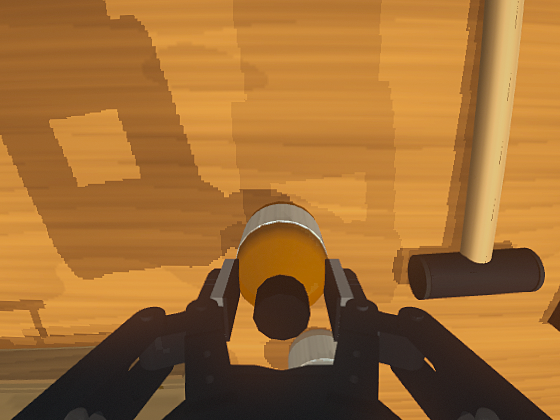

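View pics/t9.png

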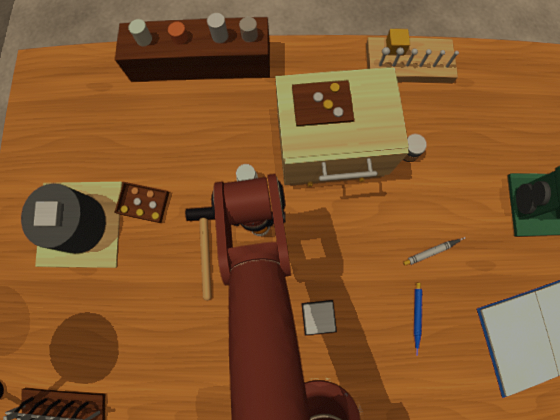

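Emit:
{"name": "move_arm", "arguments": {
  "rows": [
    {"tx":0,"ty":0.003,"tz":0.008,"ax":0,"ay":0,"az":0,"jaw":255},
    {"tx":0,"ty":0.003,"tz":0.007,"ax":0,"ay":0,"az":0,"jaw":255},
    {"tx":0,"ty":0,"tz":0.005,"ax":0,"ay":0,"az":0,"jaw":255},
    {"tx":0,"ty":0,"tz":0.002,"ax":0,"ay":0,"az":0,"jaw":255},
    {"tx":0,"ty":0,"tz":0,"ax":0,"ay":0,"az":0,"jaw":255}
  ]
}}

```text
time: 9.1
tool_pos: [0.5033, 0.1492, 0.0271]
tool_rot: [-0.001, 0.003, 1.0, 0.001]
contact_force: [0.0, -0.6, -1.6]
gripper_width: 0.521
```

```bash
python3 - <<'E'
from h import *
st()
E
```

```text
t 9.1 p [0.5033 0.1492 0.0271] F [ 0.  -0.6 -1.6] w 0.521 q [ 0.14 -0.01  1.98  0.    1.17 -1.42] x [-1.     0.005  0.001] z [-0.001  0.002 -1.   ]
```

Emit:
{"name": "move_arm", "arguments": {
  "rows": [
    {"tx":0,"ty":0,"tz":0.003,"ax":0,"ay":0,"az":0,"jaw":255},
    {"tx":0,"ty":0,"tz":0.001,"ax":0,"ay":0,"az":0,"jaw":255},
    {"tx":0,"ty":0,"tz":0,"ax":0,"ay":0,"az":0,"jaw":255}
  ]
}}

```text
time: 9.4
tool_pos: [0.5034, 0.149, 0.0228]
tool_rot: [-0.001, 0.003, 1.0, 0.001]
contact_force: [0.3, 0.2, -0.7]
gripper_width: 0.521
```

Emit:
{"name": "move_arm", "arguments": {
  "rows": [
    {"tx":0,"ty":0,"tz":0,"ax":0,"ay":0,"az":0,"jaw":90},
    {"tx":0,"ty":0,"tz":0,"ax":0,"ay":0,"az":0,"jaw":40},
    {"tx":0,"ty":0,"tz":0,"ax":0,"ay":0,"az":0,"jaw":0},
    {"tx":0,"ty":0,"tz":0,"ax":0,"ay":0,"az":0,"jaw":0},
    {"tx":0,"ty":0,"tz":-0.015,"ax":0,"ay":0,"az":0,"jaw":0},
    {"tx":0,"ty":0,"tz":-0.03,"ax":0,"ay":0,"az":0,"jaw":0},
    {"tx":0,"ty":0,"tz":-0.04,"ax":0,"ay":0,"az":0,"jaw":0},
    {"tx":0,"ty":0,"tz":-0.045,"ax":0,"ay":0,"az":0,"jaw":0},
    {"tx":0,"ty":0,"tz":-0.045,"ax":0,"ay":0,"az":0,"jaw":0},
    {"tx":0,"ty":0,"tz":-0.04,"ax":0,"ay":0,"az":0,"jaw":0}
  ]
}}

```text
time: 10.4
tool_pos: [0.5001, 0.1481, 0.2449]
tool_rot: [-0.005, 0.003, 1.0, 0.0]
contact_force: [0.1, -0.1, -0.5]
gripper_width: 0.996
```

```bash
python3 - <<'E'
from h import *
st();grab('wrist','w10')
E
```

```text
t 10.4 p [0.5001 0.1481 0.2449] F [ 0.1 -0.1 -0.5] w 0.996 q [ 0.14 -0.21  1.79  0.    1.58 -1.42] x [-1.     0.005  0.01 ] z [-0.01   0.001 -1.   ]
```

View pics/w10.png

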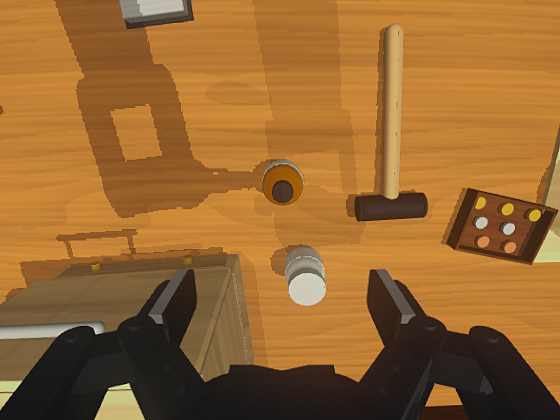

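```bash
python3 - <<'E'
from h import *
plan([.585,-.064,.295],Rdown(95),n=11)
E
```

```text
pos [0.5038 0.1487 0.2539] rows 11 rot/row deg [0.02 0.   7.7 ]
0 [-0.0075 -0.0193 -0.0038]
1 [-0.01   -0.0181 -0.0038]
2 [-0.0123 -0.0166 -0.0037]
3 [-0.0145 -0.0148 -0.0037]
4 [-0.0163 -0.0127 -0.0037]
5 [-0.0179 -0.0104 -0.0037]
6 [-0.0191 -0.0079 -0.0037]
7 [-0.02   -0.0053 -0.0037]
8 [-0.0205 -0.0026 -0.0037]
9 [-0.0207  0.0002 -0.0037]
10 [-0.0205  0.003  -0.0037]
```

Emit:
{"name": "move_arm", "arguments": {
  "rows": [
    {"tx":-0.0075,"ty":-0.0193,"tz":-0.005,"ax":0,"ay":0,"az":7.7,"jaw":190},
    {"tx":-0.01,"ty":-0.018,"tz":-0.005,"ax":0,"ay":0,"az":7.7,"jaw":190},
    {"tx":-0.0123,"ty":-0.0166,"tz":-0.005,"ax":0,"ay":0,"az":7.7,"jaw":190},
    {"tx":-0.0145,"ty":-0.0148,"tz":-0.005,"ax":0,"ay":0,"az":7.7,"jaw":190},
    {"tx":-0.0163,"ty":-0.0127,"tz":-0.005,"ax":0,"ay":0,"az":7.7,"jaw":190},
    {"tx":-0.018,"ty":-0.0104,"tz":-0.005,"ax":0,"ay":0,"az":7.7,"jaw":190},
    {"tx":-0.019,"ty":-0.008,"tz":-0.004,"ax":0,"ay":0,"az":7.7,"jaw":190},
    {"tx":-0.02,"ty":-0.005,"tz":-0.004,"ax":0,"ay":0,"az":7.7,"jaw":190},
    {"tx":-0.02,"ty":-0.0026,"tz":-0.003,"ax":0,"ay":0,"az":7.7,"jaw":190},
    {"tx":-0.02,"ty":0,"tz":-0.003,"ax":0,"ay":0,"az":7.7,"jaw":190},
    {"tx":-0.01,"ty":0,"tz":0,"ax":0,"ay":0,"az":4,"jaw":190},
    {"tx":0,"ty":0,"tz":0,"ax":0,"ay":0,"az":0,"jaw":190}
  ]
}}

```text
time: 11.65
tool_pos: [0.5782, -0.0621, 0.3214]
tool_rot: [0.011, 0.673, 0.74, 0.011]
contact_force: [0.0, 0.5, -0.2]
gripper_width: 0.257
```

```bash
python3 - <<'E'
from h import *
st();grab('wrist','w11');grab('top','t11')
plan([.585,-.064,.27],Rdown(95),n=2)
E
```

```text
t 11.65 p [ 0.5782 -0.0621  0.3214] F [ 0.   0.5 -0.2] w 0.257 q [-0.24 -0.12  1.58  0.01  1.65 -0.33] x [-0.095  0.995 -0.001] z [ 0.031  0.002 -1.   ]
pos [ 0.5781 -0.0609  0.3214] rows 2 rot/row deg [0.89 0.01 0.31]
0 [-0.0019  0.0025  0.0258]
1 [-0.0019  0.0029  0.0257]
```

View pics/w11.png

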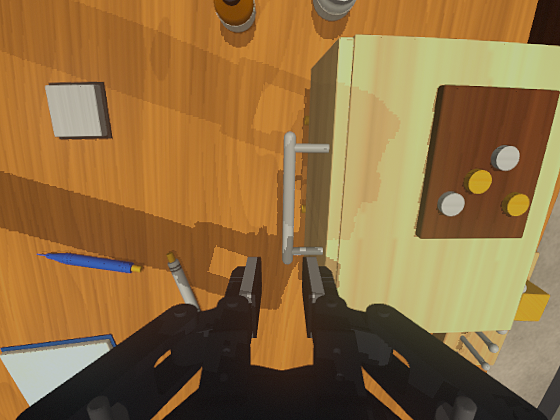

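```bash
python3 - <<'E'
from h import *
f=load('w11');a=atz(f,(290.5,136),.222);b=atz(f,(288,258),.222);print(a,b,(a+b)/2,b-a,np.linalg.norm(a-b))
print(proj(f,[[.5868,-.0637,.222]]), atz(f,(340,260),.242))
for z in(.203,.222): print(proj(f,[[.578,-.061,z]]))
E
```

```text
[ 0.58425672 -0.0010517   0.222     ] [ 0.59435963 -0.1211929   0.222     ] [ 0.58930818 -0.0611223   0.222     ] [ 0.01010291 -0.1201412   0.        ] 0.12056523654551084
[[286.28682538 203.36736441]] [ 0.64185484 -0.10927644  0.242     ]
[[277.00480263 194.59868812]]
[[277.34538397 199.88852222]]
```

Emit:
{"name": "move_arm", "arguments": {
  "rows": [
    {"tx":-0.001,"ty":0.003,"tz":0.025,"ax":0.9,"ay":0,"az":0.3,"jaw":190},
    {"tx":-0.001,"ty":0.003,"tz":0.025,"ax":0.9,"ay":0,"az":0.3,"jaw":190},
    {"tx":0,"ty":0,"tz":0.015,"ax":0,"ay":0,"az":0,"jaw":190},
    {"tx":0,"ty":0,"tz":0,"ax":0,"ay":0,"az":0,"jaw":190},
    {"tx":0,"ty":0,"tz":0,"ax":0,"ay":0,"az":0,"jaw":190}
  ]
}}

```text
time: 12.25
tool_pos: [0.5842, -0.0593, 0.2488]
tool_rot: [-0.003, 0.673, 0.739, -0.002]
contact_force: [-0.3, -0.3, 1.2]
gripper_width: 0.253
```

```bash
python3 - <<'E'
from h import *
st();plan([.587,-.062,.204],Rdown(95),n=1)
E
```

```text
t 12.25 p [ 0.5842 -0.0593  0.2488] F [-0.3 -0.3  1.2] w 0.253 q [-0.23 -0.06  1.64 -0.    1.57 -0.32] x [-0.093  0.996  0.002] z [-0.007  0.001 -1.   ]
pos [ 0.5842 -0.0593  0.2488] rows 1 rot/row deg [-0.41 -0.1   0.35]
0 [-0.0031  0.0029  0.0448]
```

Emit:
{"name": "move_arm", "arguments": {
  "rows": [
    {"tx":-0.001,"ty":0.002,"tz":0.003,"ax":-0.2,"ay":0,"az":0.2,"jaw":190},
    {"tx":-0.001,"ty":0.001,"tz":0.012,"ax":-0.1,"ay":0,"az":0.1,"jaw":190},
    {"tx":0,"ty":0,"tz":0.013,"ax":0,"ay":0,"az":0,"jaw":190},
    {"tx":0,"ty":0,"tz":0.01,"ax":0,"ay":0,"az":0,"jaw":190},
    {"tx":0,"ty":0,"tz":0,"ax":0,"ay":0,"az":0,"jaw":190}
  ]
}}

```text
time: 12.75
tool_pos: [0.588, -0.0611, 0.209]
tool_rot: [-0.0, 0.675, 0.738, 0.001]
contact_force: [0.1, -0.7, -0.9]
gripper_width: 0.258
```

```bash
python3 - <<'E'
from h import *
st();grab('wrist','w12');plan([.587,-.062,.204],Rdown(95),n=1)
E
```

```text
t 12.75 p [ 0.588  -0.0611  0.209 ] F [ 0.1 -0.7 -0.9] w 0.258 q [-0.23 -0.03  1.68  0.    1.49 -0.32] x [-0.088  0.996  0.001] z [ 0.001  0.001 -1.   ]
pos [ 0.5883 -0.0612  0.2098] rows 1 rot/row deg [ 0.09 -0.04  0.05]
0 [-0.0007 -0.0014  0.0058]
```

View pics/w12.png

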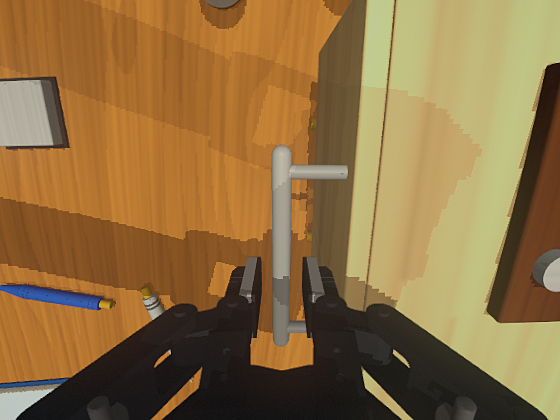

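Emit:
{"name": "move_arm", "arguments": {
  "rows": [
    {"tx":0,"ty":0,"tz":0.004,"ax":0,"ay":0,"az":0,"jaw":205},
    {"tx":0,"ty":-0.004,"tz":0,"ax":0,"ay":0,"az":0,"jaw":205},
    {"tx":0,"ty":-0.01,"tz":0.003,"ax":-3.5,"ay":0,"az":0,"jaw":205},
    {"tx":0,"ty":-0.01,"tz":0.003,"ax":-3.5,"ay":0,"az":0,"jaw":205},
    {"tx":0,"ty":-0.01,"tz":0.003,"ax":-3.5,"ay":0,"az":0,"jaw":205},
    {"tx":0,"ty":-0.01,"tz":0.003,"ax":-3.5,"ay":0,"az":0,"jaw":205}
  ]
}}

```text
time: 13.4
tool_pos: [0.5484, -0.0655, 0.1933]
tool_rot: [0.089, 0.669, 0.732, 0.095]
contact_force: [0.2, -0.6, 0.2]
gripper_width: 0.196
```

```bash
cat >> h.py <<'E'
def door():
    s,p,R=cur();d=p-H;th=-R.as_matrix()[:,2];print('tool tilt',np.arctan2(-th@EX,th[2]).round(3))
    g=p-.019*R.as_matrix()[:,2]-H   # grasp pt
    a=np.arctan2(-(g@EX),g[2]);print('grasp r',np.hypot(g@EX,g[2]).round(4),'(bar 0.1652) door angle if bar there',(a-np.arctan2(41,160)).round(3),'y',(g@EY).round(4))
E
python3 - <<'E'
from h import *
st();door();grab('wrist','w13')
E
```

```text
t 13.4 p [ 0.5484 -0.0655  0.1933] F [ 0.2 -0.6  0.2] w 0.196 q [-0.31 -0.31  1.97  0.1   1.24 -0.42] x [-0.09   0.996 -0.002] z [ 0.257  0.021 -0.966]
tool tilt 0.261
grasp r 0.1717 (bar 0.1652) door angle if bar there 0.262 y 0.0015
```

View pics/w13.png

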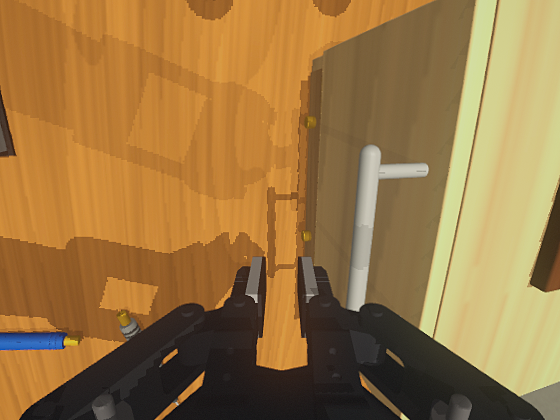

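```bash
python3 - <<'E'
from h import *
plan([.545,-.065,.25],Rdown(95),n=4)
E
```

```text
pos [ 0.545  -0.0651  0.1903] rows 4 rot/row deg [3.69 0.01 0.03]
0 [ 0.      0.0038 -0.0144]
1 [ 0.      0.0029 -0.0146]
2 [ 0.      0.0019 -0.0148]
3 [ 0.      0.001  -0.0149]
```

Emit:
{"name": "move_arm", "arguments": {
  "rows": [
    {"tx":0,"ty":0.002,"tz":-0.015,"ax":0,"ay":0,"az":0,"jaw":190},
    {"tx":0,"ty":0.002,"tz":-0.018,"ax":3.5,"ay":0,"az":0,"jaw":190},
    {"tx":0,"ty":0,"tz":-0.018,"ax":3.5,"ay":0,"az":0,"jaw":190},
    {"tx":0,"ty":0,"tz":-0.015,"ax":3.5,"ay":0,"az":0,"jaw":190},
    {"tx":0,"ty":0,"tz":0,"ax":2,"ay":0,"az":0,"jaw":190},
    {"tx":0,"ty":0,"tz":0,"ax":0,"ay":0,"az":0,"jaw":190}
  ]
}}

```text
time: 14.05
tool_pos: [0.5372, -0.0669, 0.2691]
tool_rot: [0.015, 0.675, 0.737, 0.012]
contact_force: [0.7, -0.3, 0.2]
gripper_width: 0.251
```

```bash
python3 - <<'E'
from h import *
st();grab('wrist','w14');grab('top','t14');grab('side','s14');plan([.587,-.063,.25],Rdown(95),n=3)
E
```

```text
t 14.05 p [ 0.5372 -0.0669  0.2691] F [ 0.7 -0.3  0.2] w 0.251 q [-0.27 -0.21  1.74  0.01  1.57 -0.35] x [-0.087  0.996 -0.005] z [ 0.037 -0.002 -0.999]
pos [ 0.5358 -0.0668  0.2675] rows 3 rot/row deg [ 0.7   0.09 -0.01]
0 [-0.0002  0.0169  0.0065]
1 [-0.0002  0.017   0.0063]
2 [-0.0002  0.017   0.0061]
```

View pics/w14.png

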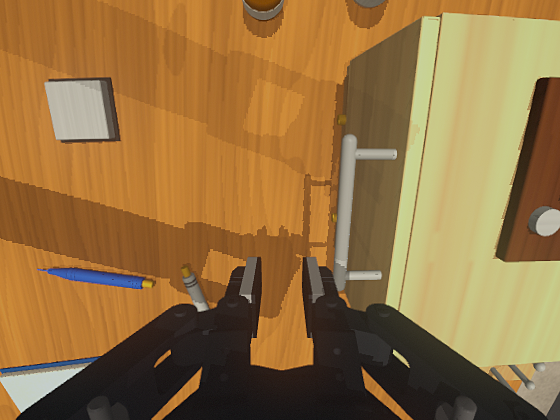

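View pics/s14.png

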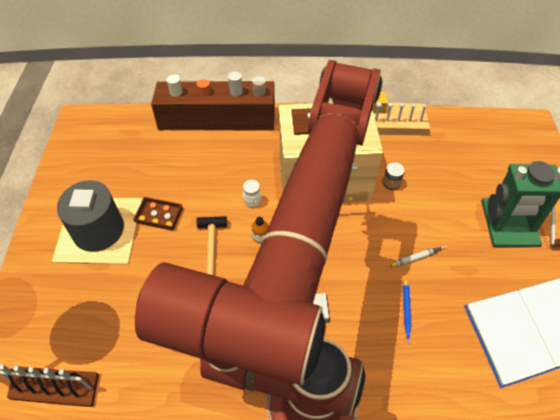

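```bash
python3 - <<'E'
from h import *
A,B,C=load('w11'),load('w12'),load('w14');T=load('top0');S=load('side0')
print(tri([(A,(290.5,134)),(B,(282,147)),(C,(350,136))]))
print(tri([(A,(290.5,134)),(B,(282,147)),(C,(350,136)),(T,(225+284/3,60+316/2.658)),(S,(220+276/3,90+241/3))]))
E
```

```text
(array([0.58376233, 0.00130191, 0.22151159]), [np.float64(0.0007401503643486032), np.float64(0.000609356729064549), np.float64(0.0001602026936201265)])
(array([5.83862741e-01, 5.73539182e-04, 2.16451233e-01]), [np.float64(0.0006349781761574433), np.float64(0.0007738448514219952), np.float64(0.0013649483129154166), np.float64(0.0015537806238468104), np.float64(0.000571264249903069)])
```

Emit:
{"name": "move_arm", "arguments": {
  "rows": [
    {"tx":0,"ty":0.018,"tz":0,"ax":0.7,"ay":0,"az":0,"jaw":190},
    {"tx":0,"ty":0.018,"tz":0.005,"ax":0.7,"ay":0,"az":0,"jaw":190},
    {"tx":0,"ty":0.012,"tz":0.005,"ax":0.7,"ay":0,"az":0,"jaw":190},
    {"tx":0,"ty":0,"tz":0,"ax":0,"ay":0,"az":0,"jaw":190},
    {"tx":0,"ty":0,"tz":0,"ax":0,"ay":0,"az":0,"jaw":190}
  ]
}}

```text
time: 14.7
tool_pos: [0.5828, -0.0626, 0.2577]
tool_rot: [0.0, 0.676, 0.737, -0.003]
contact_force: [0.4, 1.2, -0.6]
gripper_width: 0.255
```

```bash
python3 - <<'E'
from h import *
st();plan([.587,-.063,.193],Rdown(95),n=5)
E
```

```text
t 14.7 p [ 0.5828 -0.0626  0.2577] F [ 0.4  1.2 -0.6] w 0.255 q [-0.23 -0.07  1.63 -0.    1.58 -0.32] x [-0.085  0.996 -0.004] z [-0.003 -0.004 -1.   ]
pos [ 0.5828 -0.0626  0.2577] rows 5 rot/row deg [-0.04  0.05 -0.02]
0 [-0.0001  0.0009  0.0129]
1 [-0.0001  0.0009  0.0129]
2 [-0.0001  0.0008  0.0129]
3 [-0.0001  0.0008  0.0129]
4 [-0.0001  0.0008  0.0129]
```

Emit:
{"name": "move_arm", "arguments": {
  "rows": [
    {"tx":0,"ty":0.003,"tz":0.008,"ax":0,"ay":0,"az":0,"jaw":190},
    {"tx":0,"ty":0.001,"tz":0.013,"ax":0,"ay":0,"az":0,"jaw":190},
    {"tx":0,"ty":0,"tz":0.013,"ax":0,"ay":0,"az":0,"jaw":190},
    {"tx":0,"ty":0,"tz":0.013,"ax":0,"ay":0,"az":0,"jaw":190},
    {"tx":0,"ty":0,"tz":0.01,"ax":0,"ay":0,"az":0,"jaw":190},
    {"tx":0,"ty":0,"tz":0,"ax":0,"ay":0,"az":0,"jaw":190}
  ]
}}

```text
time: 15.3
tool_pos: [0.5839, -0.0625, 0.1945]
tool_rot: [-0.0, 0.677, 0.736, -0.003]
contact_force: [0.3, 0.5, 0.1]
gripper_width: 0.255
```

```bash
python3 - <<'E'
from h import *
st();grab('wrist','w15');plan([.587,-.063,.193],Rdown(95),n=1)
E
```

```text
t 15.3 p [ 0.5839 -0.0625  0.1945] F [0.3 0.5 0.1] w 0.255 q [-0.23 -0.03  1.7  -0.01  1.47 -0.31] x [-0.084  0.996 -0.004] z [-0.005 -0.004 -1.   ]
pos [ 0.5842 -0.0626  0.1954] rows 1 rot/row deg [-0.24  0.22 -0.16]
0 [-0.0007  0.0027  0.0023]
```

View pics/w15.png

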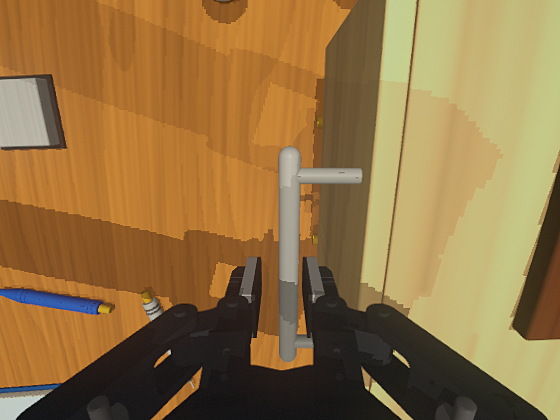

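Hooked deeply now. Close on the bar.

Emit:
{"name": "move_arm", "arguments": {
  "rows": [
    {"tx":0,"ty":0.002,"tz":0,"ax":0,"ay":0,"az":0,"jaw":225},
    {"tx":0,"ty":0,"tz":0,"ax":0,"ay":0,"az":0,"jaw":255},
    {"tx":0,"ty":0,"tz":0,"ax":0,"ay":0,"az":0,"jaw":255}
  ]
}}

```text
time: 15.65
tool_pos: [0.5873, -0.0626, 0.1969]
tool_rot: [0.001, 0.677, 0.736, -0.002]
contact_force: [-0.3, -0.7, 0.0]
gripper_width: -0.003
```

```bash
python3 - <<'E'
from h import *
st();door()
E
```

```text
t 15.65 p [ 0.5873 -0.0626  0.1969] F [-0.3 -0.7  0. ] w -0.003 q [-0.23 -0.03  1.7  -0.01  1.47 -0.31] x [-0.084  0.996 -0.005] z [-0.001 -0.005 -1.   ]
tool tilt -0.002
grasp r 0.1591 (bar 0.1652) door angle if bar there 0.005 y 0.0011
```

```bash
python3 - <<'E'
from h import *
grab('wrist','w16')
E
```

```text
(no output)
```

View pics/w16.png

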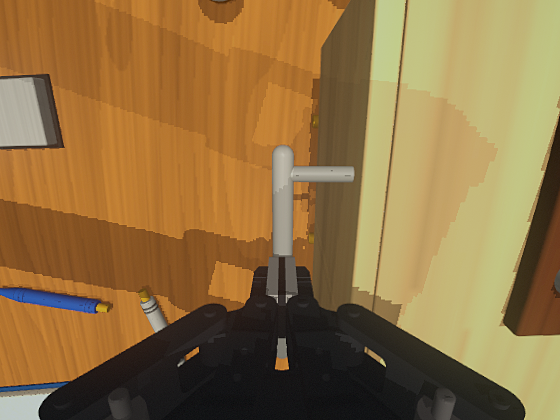

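```bash
python3 - <<'E'
from h import *
f=load('w16');s,p,R=cur();z=R.as_matrix()[:,2]
for d in(0,.01,.019,.03,.04,.05,.07): print(d,proj(f,[p-d*z]))
print('bar mid',proj(f,[[.5885,-.0625,.222]]))
import cv2
a=cv2.imread('pics/w16.png');cv2.imwrite('pics/w16z.png',cv2.resize(a[230:380,220:350],None,fx=5,fy=4,interpolation=cv2.INTER_CUBIC))
E
```

```text
0 [[280.41990968 245.41385585]]
0.01 [[280.36887072 252.39501318]]
0.019 [[280.31825505 259.3230603 ]]
0.03 [[280.2493538  268.76166752]]
0.04 [[280.17880164 278.43571785]]
0.05 [[280.09924208 289.35625307]]
0.07 [[279.9053799  316.01782143]]
bar mid [[282.21277116 264.53490386]]
```

View pics/w16z.png

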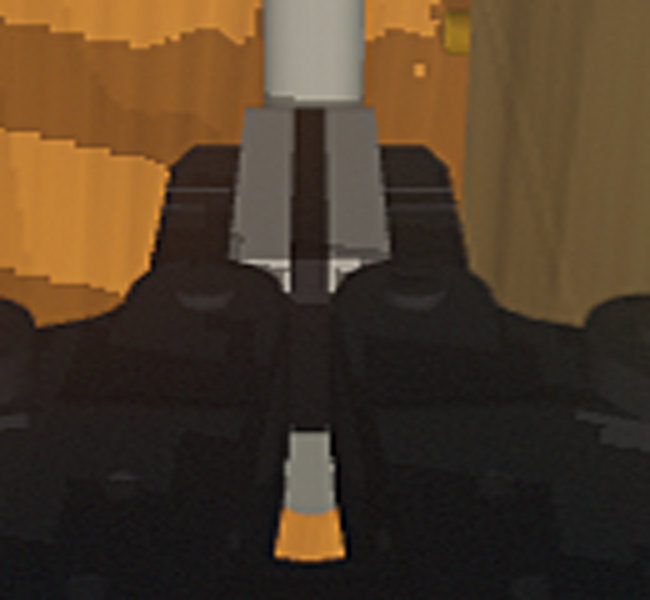

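```bash
python3 - <<'E'
from h import *
f=grab('side','s16');g=grab('top','t16')
import cv2
a=cv2.imread('pics/s16.png');cv2.imwrite('pics/s16z.png',cv2.resize(a[90:220,260:400],None,fx=5,fy=4.5,interpolation=cv2.INTER_CUBIC))
f=load('w16');s,p,R=cur();M=R.as_matrix()
# pad near side face: tool x=+11mm ; tip row 257 at col ~ 281
for d in (0,.01,.02,.03,.04):
    print(d,proj(f,[p+.011*M[:,0]-d*M[:,2], p+.011*M[:,0]-(d+.022)*M[:,2]]).round(1).tolist(), 'depth',(f['R']@(p+.011*M[:,0]-d*M[:,2])+f['t'])[2])
E
```

```text
0 [[280.1, 229.2], [280.0, 243.9]] depth 0.18864411335035286
0.01 [[280.1, 235.5], [279.9, 251.9]] depth 0.1791607179206487
0.02 [[280.0, 242.4], [279.8, 260.8]] depth 0.16967732249094455
0.03 [[279.9, 250.2], [279.7, 271.0]] depth 0.1601939270612404
0.04 [[279.9, 258.9], [279.6, 282.6]] depth 0.15071053163153625
```

View pics/s16z.png

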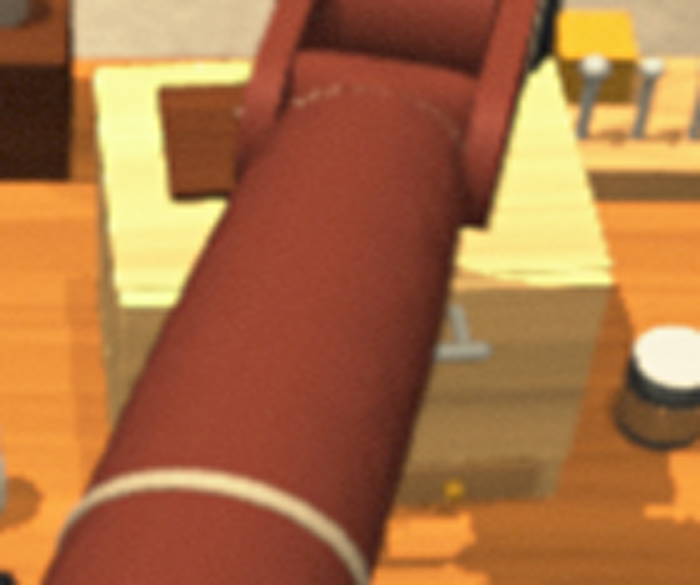

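Emit:
{"name": "move_arm", "arguments": {
  "rows": [
    {"tx":0,"ty":0,"tz":0.003,"ax":0,"ay":0,"az":0,"jaw":255},
    {"tx":0,"ty":0,"tz":0.003,"ax":0,"ay":0,"az":0,"jaw":255}
  ]
}}

```text
time: 16.0
tool_pos: [0.5879, -0.0627, 0.1946]
tool_rot: [0.002, 0.677, 0.736, -0.002]
contact_force: [-8.3, 1.7, 17.3]
gripper_width: 0.0
```

Emit:
{"name": "move_arm", "arguments": {
  "rows": [
    {"tx":0,"ty":0,"tz":-0.008,"ax":0,"ay":0,"az":0,"jaw":255},
    {"tx":0,"ty":0,"tz":-0.012,"ax":0,"ay":0,"az":0,"jaw":190},
    {"tx":0,"ty":0,"tz":-0.005,"ax":0,"ay":0,"az":0,"jaw":190},
    {"tx":0,"ty":0,"tz":0,"ax":0,"ay":0,"az":0,"jaw":190},
    {"tx":0,"ty":0,"tz":0,"ax":0,"ay":0,"az":0,"jaw":190}
  ]
}}

```text
time: 16.5
tool_pos: [0.5885, -0.0627, 0.2226]
tool_rot: [0.003, 0.677, 0.736, -0.001]
contact_force: [-0.4, 0.0, -1.4]
gripper_width: 0.254
```

```bash
python3 - <<'E'
from h import *
st();plan([.586,-.063,.172],Rdown(95),n=5)
E
```

```text
t 16.5 p [ 0.5885 -0.0627  0.2226] F [-0.4  0.  -1.4] w 0.254 q [-0.23 -0.04  1.67 -0.01  1.51 -0.31] x [-0.084  0.996 -0.006] z [ 0.003 -0.006 -1.   ]
pos [ 0.5885 -0.0627  0.2226] rows 5 rot/row deg [ 0.03  0.07 -0.03]
0 [ 0.     -0.0005  0.0101]
1 [ 0.     -0.0005  0.0101]
2 [ 0.     -0.0005  0.0101]
3 [ 0.     -0.0005  0.0101]
4 [ 0.     -0.0005  0.0101]
```

Emit:
{"name": "move_arm", "arguments": {
  "rows": [
    {"tx":0,"ty":-0.001,"tz":0.008,"ax":0,"ay":0,"az":0,"jaw":190},
    {"tx":0,"ty":0,"tz":0.01,"ax":0,"ay":0,"az":0,"jaw":190},
    {"tx":0,"ty":0,"tz":0.01,"ax":0,"ay":0,"az":0,"jaw":190},
    {"tx":0,"ty":0,"tz":0.01,"ax":0,"ay":0,"az":0,"jaw":190},
    {"tx":0,"ty":0,"tz":0.006,"ax":0,"ay":0,"az":0,"jaw":190},
    {"tx":0,"ty":0,"tz":0,"ax":0,"ay":0,"az":0,"jaw":190},
    {"tx":0,"ty":0,"tz":0,"ax":0,"ay":0,"az":0,"jaw":225},
    {"tx":0,"ty":0,"tz":0,"ax":0,"ay":0,"az":0,"jaw":255},
    {"tx":0,"ty":0,"tz":0,"ax":0,"ay":0,"az":0,"jaw":255}
  ]
}}

```text
time: 17.4
tool_pos: [0.5858, -0.0625, 0.1702]
tool_rot: [0.001, 0.677, 0.736, -0.002]
contact_force: [0.6, 0.6, -2.3]
gripper_width: 0.106
```

```bash
sed -i 's/p-.019\*R/p-.051*R/' h.py; python3 - <<'E'
from h import *
st();door();grab('wrist','w17')
E
```

```text
t 17.4 p [ 0.5858 -0.0625  0.1702] F [ 0.6  0.6 -2.3] w 0.106 q [-0.23 -0.01  1.73 -0.    1.43 -0.31] x [-0.084  0.996 -0.004] z [-0.002 -0.004 -1.   ]
tool tilt -0.002
grasp r 0.1645 (bar 0.1652) door angle if bar there 0.005 y 0.0014
```

View pics/w17.png

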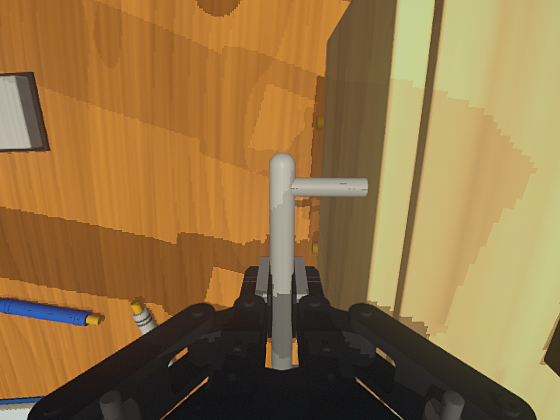

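Emit:
{"name": "move_arm", "arguments": {
  "rows": [
    {"tx":0,"ty":-0.005,"tz":0.002,"ax":-2.5,"ay":0,"az":0,"jaw":255},
    {"tx":0,"ty":-0.0087,"tz":0.0036,"ax":-4.6,"ay":0,"az":0,"jaw":255},
    {"tx":0,"ty":-0.0087,"tz":0.0036,"ax":-4.6,"ay":0,"az":0,"jaw":255},
    {"tx":0,"ty":-0.0087,"tz":0.0036,"ax":-4.6,"ay":0,"az":0,"jaw":255},
    {"tx":0,"ty":-0.0087,"tz":0.0036,"ax":-4.6,"ay":0,"az":0,"jaw":255}
  ]
}}

```text
time: 17.95
tool_pos: [0.5564, -0.065, 0.1517]
tool_rot: [0.133, 0.663, 0.723, 0.141]
contact_force: [3.0, 1.6, -2.8]
gripper_width: 0.105
```

```bash
python3 - <<'E'
from h import *
st();door()
E
```

```text
t 17.95 p [ 0.5564 -0.065   0.1517] F [ 3.   1.6 -2.8] w 0.105 q [-0.33 -0.35  2.09  0.18  1.05 -0.48] x [-0.086  0.996 -0.005] z [ 0.38   0.028 -0.925]
tool tilt 0.391
grasp r 0.1642 (bar 0.1652) door angle if bar there 0.335 y 0.0016
```

Emit:
{"name": "move_arm", "arguments": {
  "rows": [
    {"tx":0,"ty":-0.0095,"tz":0.0036,"ax":-4.2,"ay":0,"az":0,"jaw":255},
    {"tx":0,"ty":-0.0095,"tz":0.0036,"ax":-4.2,"ay":0,"az":0,"jaw":255},
    {"tx":0,"ty":-0.0095,"tz":0.0036,"ax":-4.2,"ay":0,"az":0,"jaw":255},
    {"tx":0,"ty":-0.0095,"tz":0.0036,"ax":-4.2,"ay":0,"az":0,"jaw":255},
    {"tx":0,"ty":-0.009,"tz":0.0036,"ax":-4.2,"ay":0,"az":0,"jaw":255}
  ]
}}

```text
time: 18.45
tool_pos: [0.5275, -0.0674, 0.1168]
tool_rot: [0.261, 0.624, 0.682, 0.278]
contact_force: [7.4, 7.0, -3.6]
gripper_width: 0.103
```

```bash
python3 - <<'E'
from h import *
st();door();grab('wrist','w18')
E
```

```text
t 18.45 p [ 0.5275 -0.0674  0.1168] F [ 7.4  7.  -3.6] w 0.103 q [-0.5  -0.65  2.46  0.61  0.73 -0.93] x [-0.085  0.996 -0.008] z [ 0.703  0.054 -0.709]
tool tilt 0.783
grasp r 0.1639 (bar 0.1652) door angle if bar there 0.731 y 0.0018
```

View pics/w18.png

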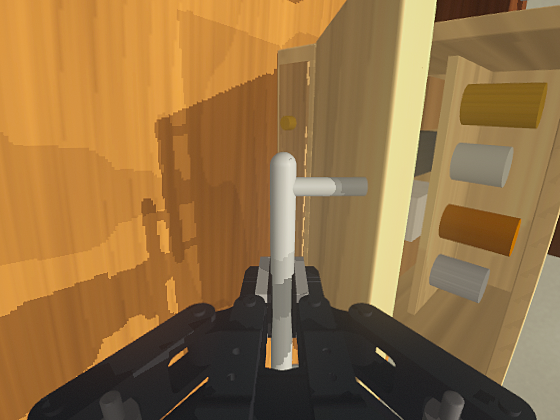

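Emit:
{"name": "move_arm", "arguments": {
  "rows": [
    {"tx":0,"ty":0,"tz":0,"ax":0,"ay":0,"az":0,"jaw":190},
    {"tx":0,"ty":0,"tz":0,"ax":0,"ay":0,"az":0,"jaw":190},
    {"tx":0,"ty":0,"tz":-0.015,"ax":0,"ay":0,"az":0,"jaw":190},
    {"tx":0,"ty":0,"tz":-0.025,"ax":0,"ay":0,"az":0,"jaw":190},
    {"tx":0,"ty":0,"tz":-0.03,"ax":0,"ay":0,"az":0,"jaw":190},
    {"tx":0,"ty":0,"tz":-0.02,"ax":0,"ay":0,"az":0,"jaw":190}
  ]
}}

```text
time: 19.1
tool_pos: [0.4632, -0.0725, 0.1762]
tool_rot: [0.254, 0.625, 0.685, 0.275]
contact_force: [2.4, 6.2, 9.2]
gripper_width: 0.255
```

```bash
python3 - <<'E'
from h import *
st();door();grab('wrist','w19');plan([.45,-.07,.3],Rdown(95))
E
```

```text
t 19.1 p [ 0.4632 -0.0725  0.1762] F [2.4 6.2 9.2] w 0.255 q [-0.64 -1.01  2.53  0.55  1.07 -0.86] x [-0.089  0.996 -0.004] z [ 0.692  0.059 -0.719]
tool tilt 0.768
grasp r 0.2508 (bar 0.1652) door angle if bar there 0.674 y 0.002
pos [ 0.4632 -0.0736  0.1768] rows 6 rot/row deg [7.33 0.04 0.02]
0 [ 0.0007  0.0127 -0.0163]
1 [ 0.0007  0.0105 -0.0178]
2 [ 0.0007  0.0082 -0.019 ]
3 [ 0.0007  0.0057 -0.0198]
4 [ 0.0008  0.0031 -0.0204]
5 [ 0.0008  0.0005 -0.0206]
```

View pics/w19.png

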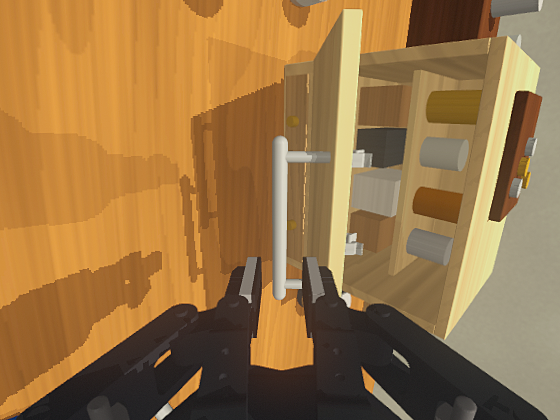

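Emit:
{"name": "move_arm", "arguments": {
  "rows": [
    {"tx":0,"ty":0.005,"tz":-0.005,"ax":5,"ay":0,"az":0,"jaw":255},
    {"tx":0,"ty":0.007,"tz":-0.008,"ax":7.4,"ay":0,"az":0,"jaw":255},
    {"tx":0,"ty":0.007,"tz":-0.012,"ax":7.4,"ay":0,"az":0,"jaw":255},
    {"tx":0,"ty":0.006,"tz":-0.018,"ax":7.4,"ay":0,"az":0,"jaw":255},
    {"tx":0,"ty":0.004,"tz":-0.02,"ax":7.4,"ay":0,"az":0,"jaw":255},
    {"tx":0,"ty":0.003,"tz":-0.02,"ax":6,"ay":0,"az":0,"jaw":255},
    {"tx":0,"ty":0.001,"tz":-0.02,"ax":4,"ay":0,"az":0,"jaw":255}
  ]
}}

```text
time: 19.85
tool_pos: [0.4634, -0.0728, 0.2906]
tool_rot: [-0.009, 0.676, 0.737, -0.018]
contact_force: [-0.1, 0.0, 0.8]
gripper_width: 0.004
```

```bash
python3 - <<'E'
from h import *
st();plan([.54,-.068,.24],Rdown(95),n=5)
E
```

```text
t 19.85 p [ 0.4634 -0.0728  0.2906] F [-0.1  0.   0.8] w 0.004 q [-0.3  -0.34  1.82 -0.03  1.7  -0.39] x [-0.086  0.996 -0.011] z [-0.038 -0.014 -0.999]
pos [ 0.4634 -0.0728  0.2906] rows 5 rot/row deg [-0.45  0.13 -0.01]
0 [-0.0002  0.0157  0.0095]
1 [-0.0003  0.0157  0.0096]
2 [-0.0003  0.0156  0.0098]
3 [-0.0003  0.0155  0.0099]
4 [-0.0003  0.0154  0.01  ]
```

Emit:
{"name": "move_arm", "arguments": {
  "rows": [
    {"tx":0,"ty":0.016,"tz":0.005,"ax":-0.5,"ay":0.1,"az":0,"jaw":255},
    {"tx":0,"ty":0.018,"tz":0.009,"ax":-0.5,"ay":0.1,"az":0,"jaw":255},
    {"tx":0,"ty":0.018,"tz":0.009,"ax":-0.5,"ay":0.1,"az":0,"jaw":255},
    {"tx":0,"ty":0.016,"tz":0.009,"ax":-0.5,"ay":0.1,"az":0,"jaw":255},
    {"tx":0,"ty":0.008,"tz":0.009,"ax":-0.3,"ay":0.1,"az":0,"jaw":255},
    {"tx":0,"ty":0,"tz":0,"ax":0,"ay":0,"az":0,"jaw":255}
  ]
}}

```text
time: 20.45
tool_pos: [0.552, -0.064, 0.2541]
tool_rot: [0.009, 0.673, 0.74, 0.003]
contact_force: [0.2, -0.2, -0.9]
gripper_width: 0.002
```

```bash
python3 - <<'E'
from h import *
st();f=grab('wrist','w20');plan([.54,-.068,.2],Rdown(95),n=5)
th=.75
for th in(.65,.7,.75,.8):
  e=lambda s,y:H+EY*y-EX*(s*np.sin(th)-6e-3*np.cos(th))+np.array([0,0,s*np.cos(th)+.006*np.sin(th)])
  print(th,proj(f,[e(.18,.138),e(.18,-.138),e(.15,0)]).round(0).tolist(),e(.15,0))
E
```

```text
t 20.45 p [ 0.552  -0.064   0.2541] F [ 0.2 -0.2 -0.9] w 0.002 q [-0.25 -0.15  1.72 -0.    1.56 -0.34] x [-0.095  0.995 -0.009] z [ 0.016 -0.008 -1.   ]
pos [ 0.552  -0.0641  0.255 ] rows 5 rot/row deg [0.19 0.11 0.09]
0 [-0.0004 -0.0026  0.011 ]
1 [-0.0005 -0.0026  0.011 ]
2 [-0.0005 -0.0026  0.011 ]
3 [-0.0005 -0.0025  0.011 ]
4 [-0.0005 -0.0025  0.011 ]
0.65 [[237.0, 23.0], [248.0, 360.0], [267.0, 213.0]] [ 0.54192535 -0.06756493  0.18504369]
0.7 [[227.0, 25.0], [241.0, 356.0], [260.0, 212.0]] [ 0.53590617 -0.06808938  0.18059163]
0.75 [[218.0, 27.0], [235.0, 351.0], [254.0, 210.0]] [ 0.53011617 -0.06859387  0.17584316]
0.8 [[210.0, 30.0], [229.0, 347.0], [248.0, 208.0]] [ 0.52456983 -0.06907713  0.17081014]
```

View pics/w20.png

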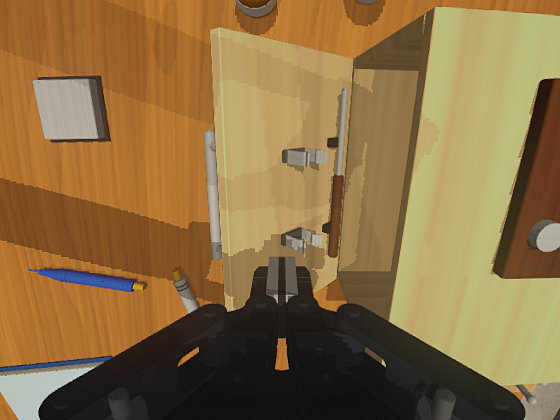

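Emit:
{"name": "move_arm", "arguments": {
  "rows": [
    {"tx":0,"ty":-0.004,"tz":0.02,"ax":0.4,"ay":0.2,"az":0.2,"jaw":255},
    {"tx":0,"ty":-0.004,"tz":0.025,"ax":0.4,"ay":0.2,"az":0.2,"jaw":255},
    {"tx":0,"ty":-0.003,"tz":0.025,"ax":0.2,"ay":0.2,"az":0,"jaw":255},
    {"tx":0,"ty":-0.002,"tz":0.018,"ax":0,"ay":0,"az":0,"jaw":255},
    {"tx":0,"ty":0,"tz":0.005,"ax":0,"ay":0,"az":0,"jaw":255}
  ]
}}

```text
time: 21.0
tool_pos: [0.5376, -0.0661, 0.1584]
tool_rot: [0.001, 0.676, 0.737, 0.0]
contact_force: [0.0, 0.3, 0.7]
gripper_width: -0.002
```

```bash
python3 - <<'E'
from h import *
st();f=grab('wrist','w21')
for th in np.arange(.7,1.61,.1):
  d=.15*np.sin(th)-.02*np.cos(th);print(th.round(2),(H-EX*d).round(4)[:2],'TCPz',(.062+.15*np.cos(th)+.006*np.sin(th)-.032).round(4))
E
```

```text
t 21.0 p [ 0.5376 -0.0661  0.1584] F [0.  0.3 0.7] w -0.002 q [-0.26 -0.12  1.85 -0.    1.41 -0.35] x [-0.087  0.996 -0.001] z [ 0.001 -0.    -1.   ]
0.7 [ 0.5466 -0.0672] TCPz 0.1486
0.8 [ 0.5343 -0.0682] TCPz 0.1388
0.9 [ 0.5229 -0.0692] TCPz 0.1279
1.0 [ 0.5126 -0.0701] TCPz 0.1161
1.1 [ 0.5035 -0.0709] TCPz 0.1034
1.2 [ 0.4955 -0.0716] TCPz 0.0899
1.3 [ 0.4889 -0.0722] TCPz 0.0759
1.4 [ 0.4837 -0.0726] TCPz 0.0614
1.5 [ 0.48  -0.073] TCPz 0.0466
1.6 [ 0.4777 -0.0732] TCPz 0.0316
```

View pics/w21.png

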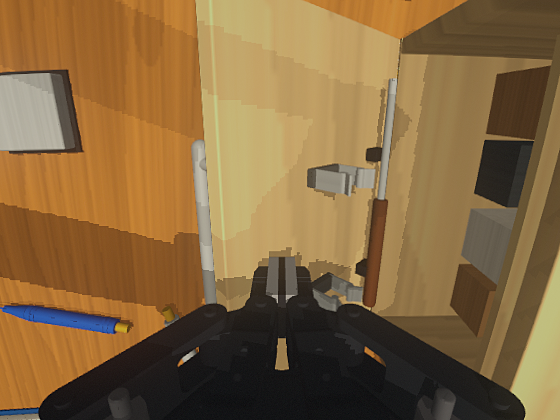

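Emit:
{"name": "move_arm", "arguments": {
  "rows": [
    {"tx":0,"ty":0,"tz":0.012,"ax":0,"ay":0,"az":0,"jaw":255},
    {"tx":0,"ty":-0.006,"tz":0.013,"ax":0,"ay":0,"az":0,"jaw":255},
    {"tx":0,"ty":-0.01,"tz":0.012,"ax":0,"ay":0,"az":0,"jaw":255},
    {"tx":0,"ty":-0.01,"tz":0.012,"ax":0,"ay":0,"az":0,"jaw":255},
    {"tx":0,"ty":-0.009,"tz":0.013,"ax":0,"ay":0,"az":0,"jaw":255}
  ]
}}

```text
time: 21.55
tool_pos: [0.5081, -0.0699, 0.1003]
tool_rot: [0.008, 0.676, 0.737, 0.005]
contact_force: [2.2, 0.3, 1.1]
gripper_width: -0.001
```

```bash
python3 - <<'E'
from h import *
st();f=grab('wrist','w22')
E
```

```text
t 21.55 p [ 0.5081 -0.0699  0.1003] F [2.2 0.3 1.1] w -0.001 q [-0.28 -0.15  1.98  0.    1.3  -0.37] x [-0.087  0.996 -0.004] z [ 0.018 -0.002 -1.   ]
```

View pics/w22.png

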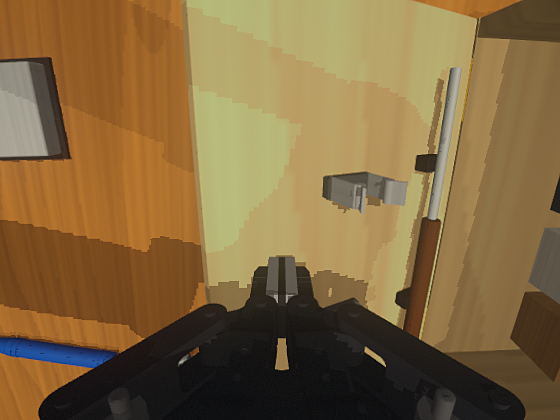

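Emit:
{"name": "move_arm", "arguments": {
  "rows": [
    {"tx":0,"ty":-0.011,"tz":0.013,"ax":0.3,"ay":0,"az":0,"jaw":255},
    {"tx":0,"ty":-0.01,"tz":0.014,"ax":0.3,"ay":0,"az":0,"jaw":255},
    {"tx":0,"ty":-0.007,"tz":0.014,"ax":0.2,"ay":0,"az":0,"jaw":255},
    {"tx":0,"ty":-0.005,"tz":0.014,"ax":0,"ay":0,"az":0,"jaw":255},
    {"tx":0,"ty":-0.003,"tz":0.013,"ax":0,"ay":0,"az":0,"jaw":255}
  ]
}}

```text
time: 22.1
tool_pos: [0.4749, -0.0744, 0.0347]
tool_rot: [0.006, 0.676, 0.737, 0.002]
contact_force: [-31.1, 14.0, 92.1]
gripper_width: 0.0
```

```bash
python3 - <<'E'
from h import *
st();f=grab('wrist','w23')
E
```

```text
t 22.1 p [ 0.4749 -0.0744  0.0347] F [-31.1  14.   92.1] w 0.0 q [-0.31 -0.14  2.09 -0.    1.18 -0.4 ] x [-0.086  0.996 -0.006] z [ 0.012 -0.005 -1.   ]
```

View pics/w23.png

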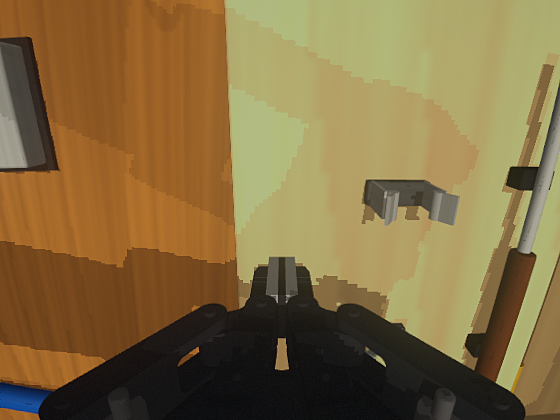

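Emit:
{"name": "move_arm", "arguments": {
  "rows": [
    {"tx":0,"ty":0,"tz":-0.01,"ax":0,"ay":0,"az":0,"jaw":255},
    {"tx":0,"ty":0,"tz":-0.02,"ax":0,"ay":0,"az":0,"jaw":255},
    {"tx":0,"ty":0,"tz":-0.035,"ax":0,"ay":0,"az":0,"jaw":255},
    {"tx":0,"ty":0,"tz":-0.04,"ax":0,"ay":0,"az":0,"jaw":200},
    {"tx":0,"ty":0,"tz":-0.04,"ax":0,"ay":0,"az":0,"jaw":150},
    {"tx":0,"ty":0,"tz":-0.03,"ax":0,"ay":0,"az":0,"jaw":150},
    {"tx":0,"ty":0,"tz":0,"ax":0,"ay":0,"az":0,"jaw":150}
  ]
}}

```text
time: 22.85
tool_pos: [0.4678, -0.0732, 0.2073]
tool_rot: [-0.003, 0.676, 0.737, -0.003]
contact_force: [0.6, -0.4, 0.5]
gripper_width: 0.414
```

```bash
python3 - <<'E'
from h import *
st();f=grab('wrist','w24')
th=np.pi/2
e=lambda s,y,x=.006:H+EY*y-EX*(s*np.sin(th)-x*np.cos(th))+np.array([0,0,s*np.cos(th)+x*np.sin(th)])
print(proj(f,[e(.18,.138),e(.1,.042),e(.1,.042,.037),e(.1,-.042,.037)]).round(0))
plan([.431,-.311,.2],Rdown(111.4),n=8)
E
```

```text
t 22.85 p [ 0.4678 -0.0732  0.2073] F [ 0.6 -0.4  0.5] w 0.414 q [-0.31 -0.32  1.94 -0.    1.53 -0.4 ] x [-0.086  0.996 -0.   ] z [-0.009 -0.001 -1.   ]
[[261.  50.]
 [340. 152.]
 [346. 156.]
 [341. 239.]]
pos [ 0.4667 -0.0729  0.2047] rows 8 rot/row deg [-0.09 -0.02 -2.06]
0 [-0.0293 -0.007   0.0006]
1 [-0.029  -0.008   0.0006]
2 [-0.0287 -0.0091  0.0006]
3 [-0.0283 -0.0101  0.0006]
4 [-0.028  -0.0111  0.0006]
5 [-0.0276 -0.0121  0.0006]
6 [-0.0271 -0.0131  0.0006]
7 [-0.0266 -0.0141  0.0006]
```

View pics/w24.png

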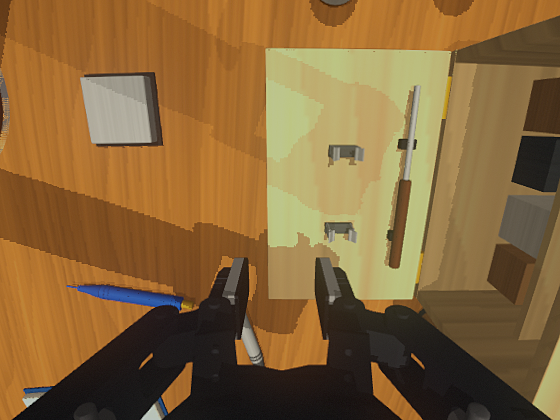

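Emit:
{"name": "move_arm", "arguments": {
  "rows": [
    {"tx":-0.03,"ty":-0.007,"tz":0,"ax":0,"ay":0,"az":-2.1,"jaw":120},
    {"tx":-0.03,"ty":-0.008,"tz":0,"ax":0,"ay":0,"az":-2.1,"jaw":120},
    {"tx":-0.03,"ty":-0.009,"tz":0,"ax":0,"ay":0,"az":-2.1,"jaw":120},
    {"tx":-0.03,"ty":-0.01,"tz":0,"ax":0,"ay":0,"az":-2.1,"jaw":120},
    {"tx":-0.028,"ty":-0.011,"tz":0,"ax":0,"ay":0,"az":-2.1,"jaw":120},
    {"tx":-0.028,"ty":-0.012,"tz":0,"ax":0,"ay":0,"az":-2.1,"jaw":120},
    {"tx":-0.027,"ty":-0.013,"tz":0,"ax":0,"ay":0,"az":-2.1,"jaw":120},
    {"tx":-0.015,"ty":-0.008,"tz":0,"ax":0,"ay":0,"az":-1,"jaw":120},
    {"tx":0,"ty":0,"tz":0,"ax":0,"ay":0,"az":0,"jaw":120},
    {"tx":0,"ty":0,"tz":0,"ax":0,"ay":0,"az":0,"jaw":120}
  ]
}}

```text
time: 23.9
tool_pos: [0.4225, -0.3038, 0.1729]
tool_rot: [-0.029, 0.563, 0.826, -0.003]
contact_force: [-0.6, 0.5, -0.6]
gripper_width: 0.532
```

```bash
python3 - <<'E'
from h import *
st();f=grab('wrist','w25')
T=load('top0')
plan([.431,-.311,.12],Rdown(111.4),n=4)
E
```

```text
t 23.9 p [ 0.4225 -0.3038  0.1729] F [-0.6  0.5 -0.6] w 0.532 q [-0.76 -0.14  1.84 -0.02  1.49 -1.13] x [-0.364  0.931  0.044] z [-0.051  0.027 -0.998]
pos [ 0.4224 -0.3035  0.1728] rows 4 rot/row deg [-0.54 -0.63  0.01]
0 [-0.0031  0.0018  0.013 ]
1 [-0.003   0.0017  0.0131]
2 [-0.0028  0.0016  0.0131]
3 [-0.0027  0.0014  0.0131]
```

View pics/w25.png

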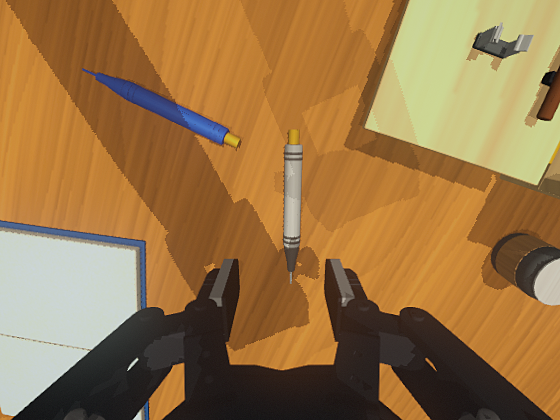

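```bash
python3 - <<'E'
from h import *
f=load('w25')
a=atz(f,(294,145),.01);b=atz(f,(290.5,248),.01);t=atz(f,(290.5,283),.01);c=atz(f,(294.5,130),.01)
print(a,b,(a+b)/2,np.linalg.norm(a-b),np.degrees(np.arctan2((a-b)[1],(a-b)[0])),t,c,np.linalg.norm(c-t))
W=load('w1')
a2=atz(W,(152,118),.01);b2=atz(W,(72,155),.01);print(a2,b2)
print(tri([(W,(165,113)),(f,(294.5,130))]),tri([(W,(49,166)),(f,(290.5,283))]))
E
```

```text
[ 0.41109033 -0.25182488  0.01      ] [ 0.45342504 -0.3674329   0.01      ] [ 0.43225769 -0.30962889  0.01      ] 0.12311556573180427 110.11231681040329 [ 0.47131282 -0.41181209  0.01      ] [ 0.40553221 -0.23664785  0.01      ] 0.18710853295307553
[ 0.41073821 -0.25192631  0.01      ] [ 0.4559776  -0.37151037  0.01      ]
(array([ 0.40525742, -0.23671557,  0.00255932]), [np.float64(0.00034285178262116435), np.float64(0.0003428517826212918)]) (array([ 0.47226769, -0.41596689,  0.00165324]), [np.float64(0.0007260370382448189), np.float64(0.0007260370382448303)])
```

```bash
python3 - <<'E'
from h import *
plan([.432,-.3085,.05],Rdown(110.4),n=6)
E
```

```text
pos [ 0.4224 -0.3035  0.1728] rows 6 rot/row deg [-0.37 -0.42  0.17]
0 [-0.0023  0.002   0.0203]
1 [-0.0021  0.0018  0.0203]
2 [-0.002   0.0017  0.0204]
3 [-0.0018  0.0016  0.0204]
4 [-0.0016  0.0015  0.0204]
5 [-0.0015  0.0013  0.0204]
```

Emit:
{"name": "move_arm", "arguments": {
  "rows": [
    {"tx":-0.002,"ty":0.0018,"tz":0.02,"ax":-0.6,"ay":-0.6,"az":0.2,"jaw":120},
    {"tx":-0.002,"ty":0.0018,"tz":0.02,"ax":-0.6,"ay":-0.6,"az":0.2,"jaw":120},
    {"tx":-0.002,"ty":0.0016,"tz":0.02,"ax":-0.5,"ay":-0.6,"az":0.2,"jaw":120},
    {"tx":-0.002,"ty":0.0015,"tz":0.02,"ax":-0.3,"ay":-0.4,"az":0.2,"jaw":120},
    {"tx":-0.002,"ty":0.0015,"tz":0.018,"ax":0,"ay":0,"az":0,"jaw":120},
    {"tx":0,"ty":0,"tz":0,"ax":0,"ay":0,"az":0,"jaw":120},
    {"tx":0,"ty":0,"tz":0,"ax":0,"ay":0,"az":0,"jaw":120}
  ]
}}

```text
time: 24.65
tool_pos: [0.432, -0.2997, 0.0684]
tool_rot: [-0.004, 0.566, 0.824, 0.001]
contact_force: [0.2, -0.5, 0.5]
gripper_width: 0.528
```

```bash
python3 - <<'E'
from h import *
st();f=grab('wrist','w26')
plan([.432,-.3085,-.02],Rdown(110.4),n=4)
E
```

```text
t 24.65 p [ 0.432  -0.2997  0.0684] F [ 0.2 -0.5  0.5] w 0.528 q [-0.75 -0.06  1.95  0.    1.26 -1.12] x [-0.359  0.933  0.008] z [-0.006  0.007 -1.   ]
pos [ 0.4318 -0.2996  0.0684] rows 4 rot/row deg [-0.04 -0.12  0.16]
0 [-0.0023 -0.0007  0.0221]
1 [-0.0022 -0.0007  0.0221]
2 [-0.0022 -0.0007  0.0221]
3 [-0.0021 -0.0007  0.0221]
```

View pics/w26.png

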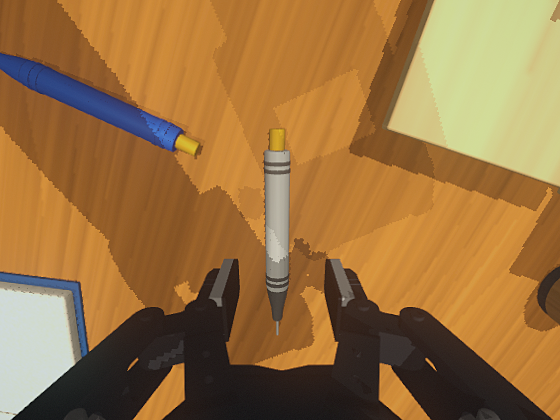

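```bash
python3 - <<'E'
from h import *
f=load('w26')
t=atz(f,(277,334),.01);c=atz(f,(277.5,129),.01);d=(t-c)/np.linalg.norm(t-c);print(c,t,np.linalg.norm(t-c),c+.076*d,t-.112*d,np.degrees(np.arctan2(-d[1],-d[0])))
s,p,R=cur();M=R.as_matrix()
for k in(.032,.05,.09): print(proj(f,[p-k*M[:,2]]))
print(proj(f,[c+.076*d]))
E
```

```text
[ 0.40487825 -0.23637633  0.01      ] [ 0.47111213 -0.41195614  0.01      ] 0.18765712039657237 [ 0.43170257 -0.3074851   0.01      ] [ 0.43158155 -0.30716428  0.01      ] 110.66795276167942
[[280.22447278 269.99661228]]
[[280.09102689 288.68159652]]
[[279.64865514 350.89848231]]
[[277.24698444 223.78948333]]
```

Emit:
{"name": "move_arm", "arguments": {
  "rows": [
    {"tx":-0.002,"ty":-0.0007,"tz":0.013,"ax":0,"ay":-0.1,"az":0,"jaw":120},
    {"tx":-0.002,"ty":-0.0007,"tz":0.016,"ax":0,"ay":-0.1,"az":0,"jaw":120},
    {"tx":-0.002,"ty":-0.0007,"tz":0.016,"ax":0,"ay":-0.1,"az":0,"jaw":120},
    {"tx":-0.001,"ty":-0.0007,"tz":0.016,"ax":0,"ay":-0.1,"az":0,"jaw":120},
    {"tx":0,"ty":0,"tz":0.01,"ax":0,"ay":0,"az":0,"jaw":120},
    {"tx":0,"ty":0,"tz":0,"ax":0,"ay":0,"az":0,"jaw":120},
    {"tx":0,"ty":0,"tz":0,"ax":0,"ay":0,"az":0,"jaw":120}
  ]
}}

```text
time: 25.4
tool_pos: [0.4352, -0.3101, -0.0013]
tool_rot: [0.004, 0.566, 0.825, -0.002]
contact_force: [0.3, -0.0, 0.6]
gripper_width: 0.532
```

```bash
python3 - <<'E'
from h import *
st();f=grab('wrist','w27')
plan([.4317,-.3075,-.026],Rdown(110.6),n=1)
E
```

```text
t 25.4 p [ 0.4352 -0.3101 -0.0013] F [ 0.3 -0.   0.6] w 0.532 q [-0.76  0.05  1.98 -0.    1.11 -1.12] x [-0.36   0.933 -0.009] z [ 0.005 -0.008 -1.   ]
pos [ 0.4352 -0.3101 -0.0012] rows 1 rot/row deg [0.11 0.52 0.49]
0 [ 0.0039 -0.0024  0.0248]
```

View pics/w27.png

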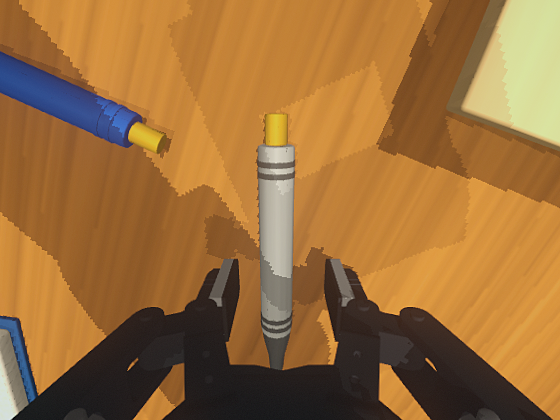

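Emit:
{"name": "move_arm", "arguments": {
  "rows": [
    {"tx":0.001,"ty":-0.001,"tz":0.007,"ax":0,"ay":0.2,"az":0.2,"jaw":120},
    {"tx":0.001,"ty":-0.001,"tz":0.007,"ax":0,"ay":0.2,"az":0.2,"jaw":120},
    {"tx":0.001,"ty":0,"tz":0.005,"ax":0,"ay":0,"az":0,"jaw":120},
    {"tx":0,"ty":0,"tz":0.002,"ax":0,"ay":0,"az":0,"jaw":120},
    {"tx":0,"ty":0,"tz":0,"ax":0,"ay":0,"az":0,"jaw":120}
  ]
}}

```text
time: 25.95
tool_pos: [0.4334, -0.309, -0.0219]
tool_rot: [0.003, 0.569, 0.822, 0.0]
contact_force: [-0.3, -0.1, -0.0]
gripper_width: 0.532
```

```bash
python3 - <<'E'
from h import *
st()
plan([.4317,-.3075,-.027],Rdown(110.6),n=1)
E
```

```text
t 25.95 p [ 0.4334 -0.309  -0.0219] F [-0.3 -0.1 -0. ] w 0.532 q [-0.76  0.08  1.99  0.    1.07 -1.12] x [-0.353  0.936 -0.005] z [ 0.005 -0.003 -1.   ]
pos [ 0.4334 -0.309  -0.0219] rows 1 rot/row deg [0.21 0.28 0.06]
0 [ 0.002  -0.0011  0.0051]
```

Emit:
{"name": "move_arm", "arguments": {
  "rows": [
    {"tx":0.001,"ty":-0.001,"tz":0.004,"ax":0.1,"ay":0.2,"az":0,"jaw":120},
    {"tx":0,"ty":0,"tz":0.001,"ax":0,"ay":0,"az":0,"jaw":120},
    {"tx":0,"ty":0,"tz":0,"ax":0,"ay":0,"az":0,"jaw":160},
    {"tx":0,"ty":0,"tz":0,"ax":0,"ay":0,"az":0,"jaw":190},
    {"tx":0,"ty":0,"tz":0,"ax":0,"ay":0,"az":0,"jaw":255},
    {"tx":0,"ty":0,"tz":0,"ax":0,"ay":0,"az":0,"jaw":255},
    {"tx":0,"ty":0,"tz":0,"ax":0,"ay":0,"az":0,"jaw":255}
  ]
}}

```text
time: 26.65
tool_pos: [0.4323, -0.3087, -0.0268]
tool_rot: [0.001, 0.569, 0.822, 0.0]
contact_force: [-1.2, -0.1, 0.1]
gripper_width: 0.204
```

```bash
python3 - <<'E'
from h import *
st();grab('wrist','w28')
E
```

```text
t 26.65 p [ 0.4323 -0.3087 -0.0268] F [-1.2 -0.1  0.1] w 0.204 q [-0.76  0.09  1.99  0.    1.07 -1.12] x [-0.353  0.936 -0.002] z [ 0.003 -0.001 -1.   ]
```

View pics/w28.png

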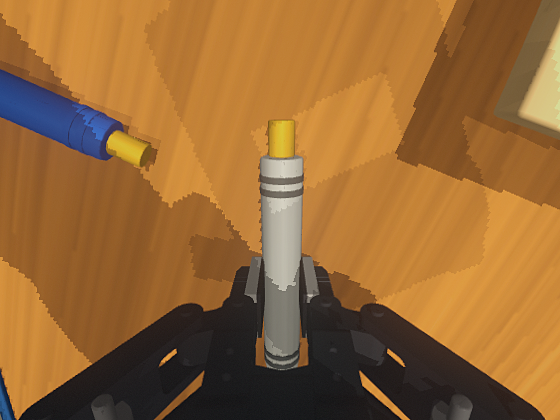

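```bash
python3 - <<'E'
from h import *
import cv2
grab('top','t28');grab('side','s28')
a=cv2.imread('pics/t28.png');cv2.imwrite('pics/t28z.png',cv2.resize(a[150:260,260:410],None,fx=5,fy=5,interpolation=cv2.INTER_CUBIC))
a=cv2.imread('pics/s28.png');cv2.imwrite('pics/s28z.png',cv2.resize(a[140:250,270:400],None,fx=5,fy=5,interpolation=cv2.INTER_CUBIC))
a=cv2.imread('pics/w24.png');cv2.imwrite('pics/w24z.png',cv2.resize(a[40:260,260:460],None,fx=3.5,fy=2.7,interpolation=cv2.INTER_CUBIC))
E
```

```text
(no output)
```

View pics/t28z.png

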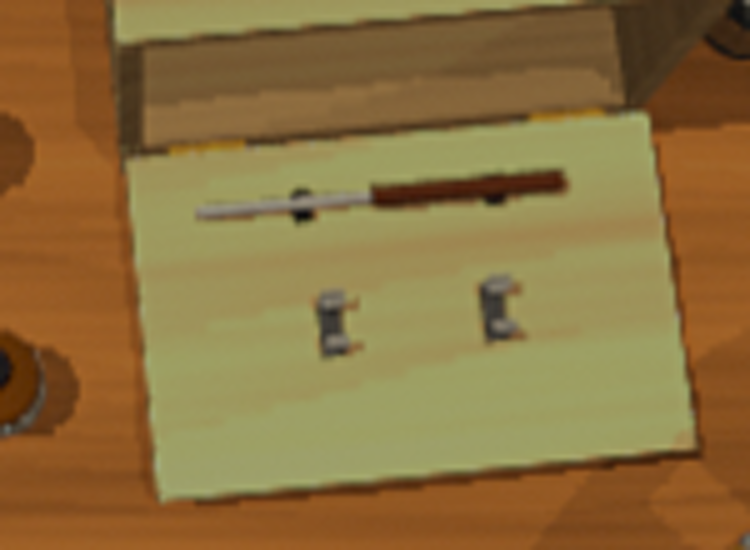

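View pics/s28z.png

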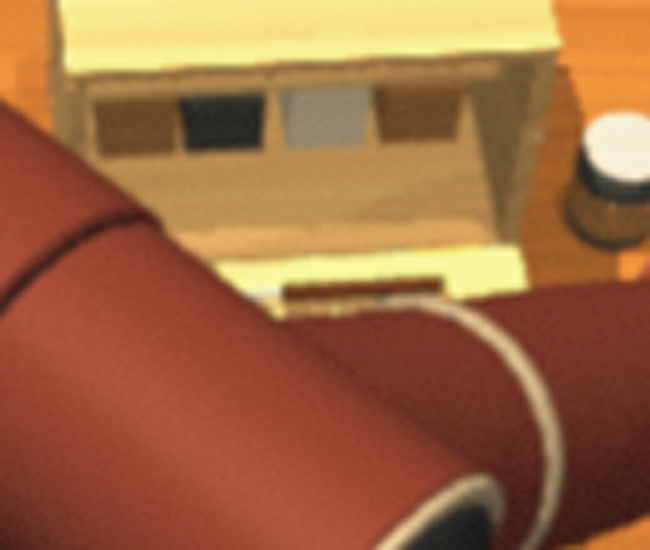

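View pics/w24z.png

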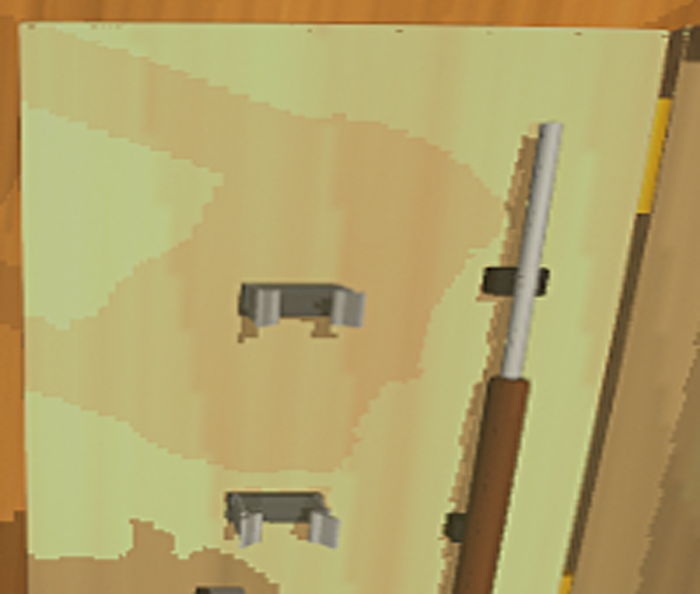

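```bash
python3 - <<'E'
from h import *
T=load('t28');t=lambda x,y:(260+x/5,150+y/5)
q=[atz(T,t(*p),.068) for p in((160,498),(697,452),(128,157),(650,112))]
for x in q: print(x.round(4))
nm=(q[0]+q[1])/2;ey=(q[0]-q[1]);print('near mid',nm,'width',np.linalg.norm(ey),'yaw',ey[0]/ey[1], 'exp',H-.18*EX)
for p in((336,321),(502,307)): print('mouth',atz(T,t(*p),.097))
for p in((330,326),(491,312)): print('base',atz(T,t(*p),.07))
m=sum(atz(T,t(*p),.097) for p in((336,321),(502,307)))/2
print('seat meas',m,'pred',H-.1*EX)
W=load('w24');w=lambda x,y:(260+x/3.5,40+y/2.7)
c1=[atz(W,w(*p),.099) for p in((266,308),(350,308))];c2=[atz(W,w(*p),.099) for p in((249,530),(327,528))]
print('wrist',np.mean(c1,0),np.mean(c2,0),(np.mean(c1,0)+np.mean(c2,0))/2)
print('corner',atz(W,w(20,24),.068),'exp',H-.18*EX+.138*EY)
E
```

```text
[0.4395 0.0619 0.068 ]
[ 0.4587 -0.2116  0.068 ]
[0.6164 0.0759 0.068 ]
[ 0.6379 -0.1984  0.068 ]
near mid [ 0.44910401 -0.07486736  0.068     ] width 0.2742200217164377 yaw -0.06995143951682871 exp [ 0.448284 -0.075724  0.062   ]
mouth [ 0.52360435 -0.026299    0.097     ]
mouth [ 0.52961945 -0.1094565   0.097     ]
base [ 0.52583161 -0.02592062  0.07      ]
base [ 0.53203097 -0.10868849  0.07      ]
seat meas [ 0.5266119  -0.06787775  0.097     ] pred [ 0.52798 -0.06878  0.062  ]
wrist [ 0.52575219 -0.02478327  0.099     ] [ 0.532771   -0.10726938  0.099     ] [ 0.52926159 -0.06602633  0.099     ]
corner [0.44062522 0.06276637 0.068     ] exp [0.4363056 0.0617516 0.062    ]
```

Emit:
{"name": "move_arm", "arguments": {
  "rows": [
    {"tx":0,"ty":0,"tz":-0.012,"ax":0,"ay":0,"az":0,"jaw":255},
    {"tx":0,"ty":0,"tz":-0.025,"ax":0,"ay":0,"az":0,"jaw":255},
    {"tx":0,"ty":0,"tz":-0.035,"ax":0,"ay":0,"az":0,"jaw":255},
    {"tx":0,"ty":0,"tz":-0.035,"ax":0,"ay":0,"az":0,"jaw":255},
    {"tx":0,"ty":0,"tz":-0.025,"ax":0,"ay":0,"az":0,"jaw":255},
    {"tx":0,"ty":0,"tz":0,"ax":0,"ay":0,"az":0,"jaw":255},
    {"tx":0,"ty":0,"tz":0,"ax":0,"ay":0,"az":0,"jaw":255}
  ]
}}

```text
time: 27.5
tool_pos: [0.4303, -0.3066, 0.1104]
tool_rot: [-0.001, 0.569, 0.822, 0.001]
contact_force: [-0.5, -0.4, -2.3]
gripper_width: 0.202
```

```bash
python3 - <<'E'
from h import *
st();grab('wrist','w29');plan([.5283,-.0688,.125],Rdown(94.6),n=9)
E
```

```text
t 27.5 p [ 0.4303 -0.3066  0.1104] F [-0.5 -0.4 -2.3] w 0.202 q [-0.76 -0.11  1.92  0.    1.33 -1.12] x [-0.353  0.936  0.002] z [-0.     0.002 -1.   ]
pos [ 0.4304 -0.3068  0.1104] rows 9 rot/row deg [ 0.   -0.01  1.78]
0 [ 0.0209  0.0195 -0.0016]
1 [ 0.0215  0.0188 -0.0016]
2 [ 0.0221  0.0182 -0.0016]
3 [ 0.0226  0.0175 -0.0016]
4 [ 0.0232  0.0168 -0.0016]
5 [ 0.0237  0.016  -0.0016]
6 [ 0.0242  0.0153 -0.0016]
7 [ 0.0246  0.0145 -0.0016]
8 [ 0.0251  0.0137 -0.0016]
```

View pics/w29.png

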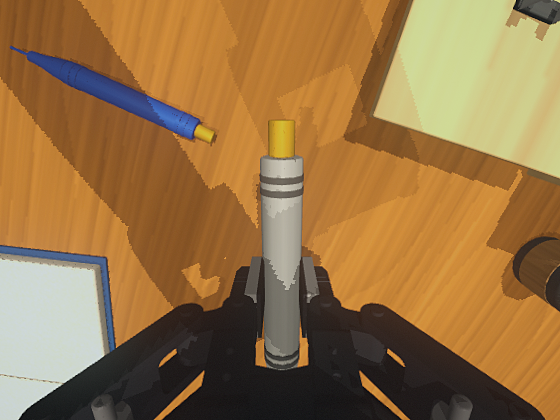

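Held firmly, weight ~2 N. Carry it over the clips.

Emit:
{"name": "move_arm", "arguments": {
  "rows": [
    {"tx":0.015,"ty":0.014,"tz":-0.003,"ax":0,"ay":0,"az":1.2,"jaw":255},
    {"tx":0.021,"ty":0.019,"tz":-0.003,"ax":0,"ay":0,"az":1.8,"jaw":255},
    {"tx":0.022,"ty":0.018,"tz":-0.003,"ax":0,"ay":0,"az":1.8,"jaw":255},
    {"tx":0.023,"ty":0.018,"tz":-0.002,"ax":0,"ay":0,"az":1.8,"jaw":255},
    {"tx":0.023,"ty":0.017,"tz":-0.002,"ax":0,"ay":0,"az":1.8,"jaw":255},
    {"tx":0.024,"ty":0.016,"tz":-0.002,"ax":0,"ay":0,"az":1.8,"jaw":255},
    {"tx":0.024,"ty":0.015,"tz":-0.002,"ax":0,"ay":0,"az":1.8,"jaw":255},
    {"tx":0.024,"ty":0.014,"tz":-0.002,"ax":0,"ay":0,"az":1.8,"jaw":255},
    {"tx":0.02,"ty":0.01,"tz":-0.002,"ax":0,"ay":0,"az":1.2,"jaw":255},
    {"tx":0.008,"ty":0.004,"tz":0,"ax":0,"ay":0,"az":0.6,"jaw":255},
    {"tx":0,"ty":0,"tz":0,"ax":0,"ay":0,"az":0,"jaw":255},
    {"tx":0,"ty":0,"tz":0,"ax":0,"ay":0,"az":0,"jaw":255}
  ]
}}

```text
time: 28.75
tool_pos: [0.5136, -0.0588, 0.1053]
tool_rot: [-0.022, 0.68, 0.733, -0.006]
contact_force: [0.6, 0.7, -2.4]
gripper_width: 0.202
```

```bash
python3 - <<'E'
from h import *
st();grab('wrist','w30');grab('top','t30');plan([.5283,-.0688,.1],Rdown(94.6),n=2)
E
```

```text
t 28.75 p [ 0.5136 -0.0588  0.1053] F [ 0.6  0.7 -2.4] w 0.202 q [-0.26 -0.1   1.92  0.01  1.36 -0.34] x [-0.074  0.997  0.023] z [-0.04   0.021 -0.999]
pos [ 0.5136 -0.0593  0.1056] rows 2 rot/row deg [-1.08 -0.67 -0.19]
0 [-0.0054  0.0071  0.0024]
1 [-0.0054  0.007   0.0026]
```

View pics/w30.png

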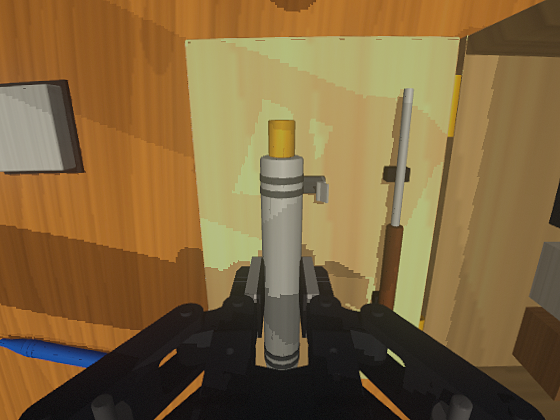

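Emit:
{"name": "move_arm", "arguments": {
  "rows": [
    {"tx":-0.004,"ty":0.006,"tz":0,"ax":-1,"ay":-0.6,"az":-0.1,"jaw":255},
    {"tx":-0.004,"ty":0.006,"tz":0,"ax":-0.8,"ay":-0.5,"az":-0.1,"jaw":255},
    {"tx":0,"ty":0,"tz":0,"ax":0,"ay":0,"az":0,"jaw":255},
    {"tx":0,"ty":0,"tz":0,"ax":0,"ay":0,"az":0,"jaw":255}
  ]
}}

```text
time: 29.25
tool_pos: [0.5268, -0.0691, 0.1049]
tool_rot: [-0.002, 0.68, 0.733, -0.001]
contact_force: [-1.6, -0.0, -1.8]
gripper_width: 0.204
```

```bash
python3 - <<'E'
from h import *
st();plan([.5283,-.0688,.085],Rdown(94.6),n=2)
E
```

```text
t 29.25 p [ 0.5268 -0.0691  0.1049] F [-1.6 -0.  -1.8] w 0.204 q [-0.27 -0.09  1.92  0.    1.32 -0.35] x [-0.074  0.997  0.002] z [-0.004  0.002 -1.   ]
pos [ 0.5268 -0.0691  0.1049] rows 2 rot/row deg [-0.11 -0.06 -0.17]
0 [0.0001 0.0008 0.0099]
1 [0.0001 0.0008 0.0099]
```

Emit:
{"name": "move_arm", "arguments": {
  "rows": [
    {"tx":0,"ty":0.0015,"tz":0.009,"ax":-0.1,"ay":0,"az":-0.2,"jaw":255},
    {"tx":0,"ty":0,"tz":0.006,"ax":0,"ay":0,"az":-0.1,"jaw":255},
    {"tx":0,"ty":0,"tz":0,"ax":0,"ay":0,"az":0,"jaw":255},
    {"tx":0,"ty":0,"tz":0,"ax":0,"ay":0,"az":0,"jaw":255}
  ]
}}

```text
time: 29.65
tool_pos: [0.5281, -0.0691, 0.0883]
tool_rot: [-0.002, 0.678, 0.735, -0.0]
contact_force: [-0.6, 0.3, -1.6]
gripper_width: 0.202
```

```bash
python3 - <<'E'
from h import *
st();f=grab('wrist','w31');import cv2
a=cv2.imread('pics/w31.png');cv2.imwrite('pics/w31z.png',cv2.resize(a[100:300,180:400],None,fx=3.5,fy=3,interpolation=cv2.INTER_CUBIC))
S=lambda x,y,z:np.array([.5282,-.0675,.068+z])+EY*y+EX*x
print(proj(f,[S(0,.042,0),S(-.0135,.042,.031),S(.0135,.042,.031)]))
s,p,R=cur();M=R.as_matrix();ax=p-.037*M[:,2]
print('shaft',proj(f,[ax+.042*M[:,0]]), 'mid',ax)
E
```

```text
t 29.65 p [ 0.5281 -0.0691  0.0883] F [-0.6  0.3 -1.6] w 0.202 q [-0.27 -0.07  1.93  0.    1.29 -0.35] x [-0.079  0.997  0.002] z [-0.002  0.002 -1.   ]
[[280.27162259 171.51944165]
 [255.76868498 182.14293304]
 [304.16036246 181.8219203 ]]
shaft [[279.79494839 197.54755845]] mid [ 0.52812023 -0.0691483   0.12520473]
```

View pics/w31z.png

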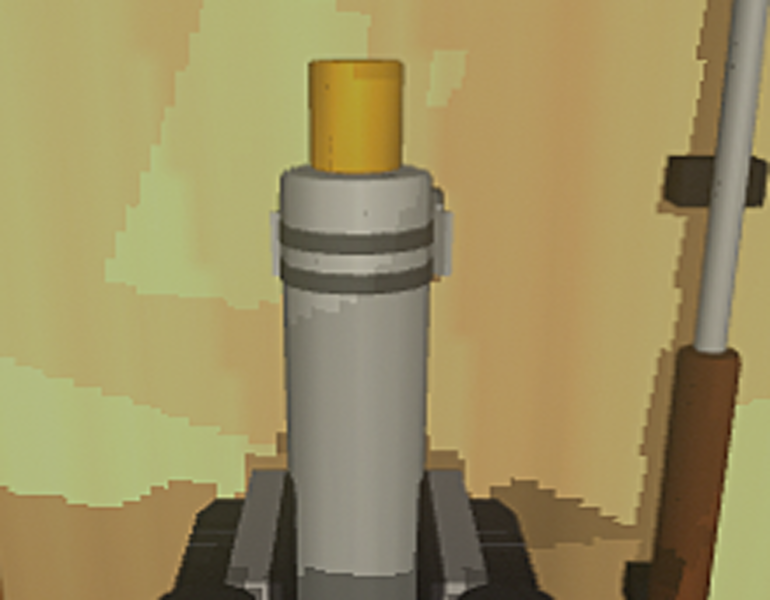

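Emit:
{"name": "move_arm", "arguments": {
  "rows": [
    {"tx":0,"ty":0.001,"tz":0.006,"ax":0,"ay":0,"az":-0.1,"jaw":255},
    {"tx":0,"ty":0,"tz":0.005,"ax":0,"ay":0,"az":0,"jaw":255},
    {"tx":0,"ty":0,"tz":0,"ax":0,"ay":0,"az":0,"jaw":255},
    {"tx":0,"ty":0,"tz":0,"ax":0,"ay":0,"az":0,"jaw":255}
  ]
}}

```text
time: 30.1
tool_pos: [0.5292, -0.0688, 0.0764]
tool_rot: [-0.002, 0.678, 0.735, -0.0]
contact_force: [0.7, -0.6, -1.0]
gripper_width: 0.208
```

```bash
python3 - <<'E'
from h import *
st();plan([.529,-.0688,.06],Rdown(94.6),n=2)
E
```

```text
t 30.1 p [ 0.5292 -0.0688  0.0764] F [ 0.7 -0.6 -1. ] w 0.208 q [-0.27 -0.05  1.93  0.    1.27 -0.35] x [-0.082  0.997  0.002] z [-0.002  0.002 -1.   ]
pos [ 0.5292 -0.0688  0.0764] rows 2 rot/row deg [-0.07 -0.07  0.04]
0 [ 0.     -0.0001  0.0082]
1 [ 0.     -0.0001  0.0082]
```

Now press in, a few mm per row.

Emit:
{"name": "move_arm", "arguments": {
  "rows": [
    {"tx":0,"ty":0,"tz":0.004,"ax":0,"ay":0,"az":0,"jaw":255},
    {"tx":0,"ty":0,"tz":0.004,"ax":0,"ay":0,"az":0,"jaw":255},
    {"tx":0,"ty":0,"tz":0.003,"ax":0,"ay":0,"az":0,"jaw":255}
  ]
}}

```text
time: 30.4
tool_pos: [0.5298, -0.069, 0.0653]
tool_rot: [-0.001, 0.678, 0.735, 0.0]
contact_force: [-0.1, 0.2, -2.1]
gripper_width: 0.206
```

Emit:
{"name": "move_arm", "arguments": {
  "rows": [
    {"tx":0,"ty":0,"tz":0.004,"ax":0,"ay":0,"az":0,"jaw":255},
    {"tx":0,"ty":0,"tz":0.003,"ax":0,"ay":0,"az":0,"jaw":255}
  ]
}}

```text
time: 30.6
tool_pos: [0.5304, -0.0695, 0.0607]
tool_rot: [-0.001, 0.678, 0.736, -0.0]
contact_force: [-5.3, 0.1, 9.1]
gripper_width: 0.204
```

Emit:
{"name": "move_arm", "arguments": {
  "rows": [
    {"tx":0,"ty":-0.001,"tz":0.004,"ax":0,"ay":0,"az":0,"jaw":255},
    {"tx":0,"ty":-0.001,"tz":0.004,"ax":0,"ay":0,"az":0,"jaw":255}
  ]
}}

```text
time: 30.8
tool_pos: [0.5306, -0.0703, 0.0571]
tool_rot: [0.001, 0.677, 0.736, 0.001]
contact_force: [-3.2, 1.0, 7.9]
gripper_width: 0.206
```

Emit:
{"name": "move_arm", "arguments": {
  "rows": [
    {"tx":0,"ty":-0.001,"tz":0.004,"ax":0,"ay":0,"az":0,"jaw":255},
    {"tx":0,"ty":-0.001,"tz":0.004,"ax":0,"ay":0,"az":0,"jaw":255}
  ]
}}

```text
time: 31.0
tool_pos: [0.5302, -0.071, 0.052]
tool_rot: [0.002, 0.677, 0.736, 0.001]
contact_force: [-1.6, 0.5, 1.9]
gripper_width: 0.204
```

Emit:
{"name": "move_arm", "arguments": {
  "rows": [
    {"tx":0,"ty":0,"tz":0.003,"ax":-0.1,"ay":0,"az":0,"jaw":255},
    {"tx":0,"ty":0,"tz":0.003,"ax":-0.1,"ay":0,"az":0,"jaw":255}
  ]
}}

```text
time: 31.2
tool_pos: [0.5301, -0.0711, 0.0468]
tool_rot: [0.003, 0.677, 0.736, 0.002]
contact_force: [-9.0, 2.4, 21.3]
gripper_width: 0.205
```

```bash
python3 - <<'E'
from h import *
st();grab('wrist','w32')
E
```

```text
t 31.2 p [ 0.5301 -0.0711  0.0468] F [-9.   2.4 21.3] w 0.205 q [-0.27 -0.02  1.95  0.    1.2  -0.36] x [-0.082  0.997 -0.002] z [ 0.008 -0.001 -1.   ]
```

View pics/w32.png

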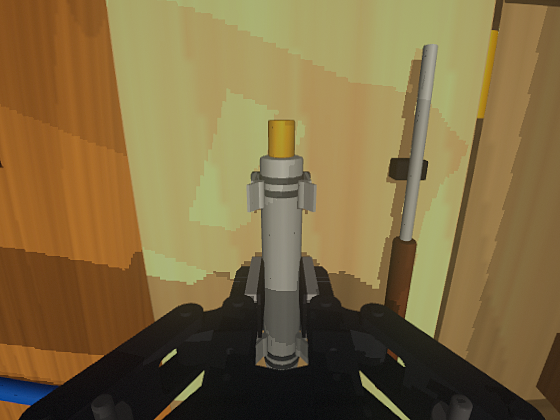

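Emit:
{"name": "move_arm", "arguments": {
  "rows": [
    {"tx":0,"ty":0,"tz":-0.001,"ax":0,"ay":0,"az":0,"jaw":255},
    {"tx":0,"ty":0,"tz":0,"ax":0,"ay":0,"az":0,"jaw":180},
    {"tx":0,"ty":0,"tz":0,"ax":0,"ay":0,"az":0,"jaw":140},
    {"tx":0,"ty":0,"tz":0,"ax":0,"ay":0,"az":0,"jaw":140},
    {"tx":0,"ty":0,"tz":-0.01,"ax":0,"ay":0,"az":0,"jaw":140},
    {"tx":0,"ty":0,"tz":-0.02,"ax":0,"ay":0,"az":0,"jaw":140},
    {"tx":0,"ty":0,"tz":-0.03,"ax":0,"ay":0,"az":0,"jaw":140},
    {"tx":0,"ty":0,"tz":-0.03,"ax":0,"ay":0,"az":0,"jaw":140},
    {"tx":0,"ty":0,"tz":-0.03,"ax":0,"ay":0,"az":0,"jaw":140},
    {"tx":0,"ty":0,"tz":0,"ax":0,"ay":0,"az":0,"jaw":255}
  ]
}}

```text
time: 32.25
tool_pos: [0.5292, -0.0708, 0.1735]
tool_rot: [0.004, 0.677, 0.736, 0.003]
contact_force: [0.8, -0.3, 0.0]
gripper_width: 0.296
```

```bash
python3 - <<'E'
from h import *
import cv2
st();f=grab('wrist','w33');a=cv2.imread('pics/w33.png');cv2.imwrite('pics/w33z.png',cv2.resize(a[20:300,180:460],None,fx=2.7,fy=2.1,interpolation=cv2.INTER_CUBIC))
S=lambda x,y,z:np.array([.5282,-.0675,.068+z])+EY*y+EX*x
print(proj(f,[S(0,.076,.016),S(0,.06,.016),S(0,-.06,.016),S(0,-.112,.016),S(0,.076,.02),S(0,.076,.025)]).round(1))
E
```

```text
t 32.25 p [ 0.5292 -0.0708  0.1735] F [ 0.8 -0.3  0. ] w 0.296 q [-0.27 -0.16  1.86  0.    1.43 -0.36] x [-0.082  0.997 -0.001] z [ 0.009 -0.001 -1.   ]
[[278.3 113.5]
 [278.4 133. ]
 [279.3 259.2]
 [279.7 304.1]
 [278.3 113.5]
 [278.3 113.6]]
```

View pics/w33.png

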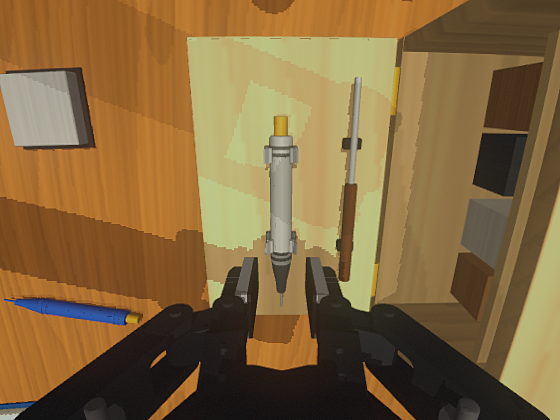

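```bash
python3 - <<'E'
from h import *
plan([.5283,-.0685,.075],Rdown(94.7),n=4)
E
```

```text
pos [ 0.5281 -0.0705  0.1712] rows 4 rot/row deg [0.08 0.   0.01]
0 [ 0.0005 -0.      0.024 ]
1 [ 0.0005 -0.      0.024 ]
2 [0.0005 0.     0.024 ]
3 [0.0005 0.0001 0.024 ]
```

Emit:
{"name": "move_arm", "arguments": {
  "rows": [
    {"tx":0.0005,"ty":0,"tz":0.015,"ax":0.1,"ay":0,"az":0,"jaw":255},
    {"tx":0.0005,"ty":0,"tz":0.022,"ax":0.1,"ay":0,"az":0,"jaw":255},
    {"tx":0.0005,"ty":0,"tz":0.022,"ax":0,"ay":0,"az":0,"jaw":255},
    {"tx":0.0005,"ty":0,"tz":0.016,"ax":0,"ay":0,"az":0,"jaw":255},
    {"tx":0,"ty":0,"tz":0,"ax":0,"ay":0,"az":0,"jaw":255},
    {"tx":0,"ty":0,"tz":0,"ax":0,"ay":0,"az":0,"jaw":255}
  ]
}}

```text
time: 32.9
tool_pos: [0.522, -0.0666, 0.0824]
tool_rot: [-0.005, 0.677, 0.736, -0.002]
contact_force: [-0.1, 0.7, 0.8]
gripper_width: -0.002
```

```bash
python3 - <<'E'
from h import *
st()
E
```

```text
t 32.9 p [ 0.522  -0.0666  0.0824] F [-0.1  0.7  0.8] w -0.002 q [-0.27 -0.07  1.94  0.    1.29 -0.35] x [-0.082  0.997  0.004] z [-0.011  0.004 -1.   ]
```

Emit:
{"name": "move_arm", "arguments": {
  "rows": [
    {"tx":-0.001,"ty":0.004,"tz":0.004,"ax":-0.4,"ay":-0.1,"az":0,"jaw":255},
    {"tx":0,"ty":0.003,"tz":0.005,"ax":-0.2,"ay":0,"az":0,"jaw":255},
    {"tx":0,"ty":0,"tz":0,"ax":0,"ay":0,"az":0,"jaw":255},
    {"tx":0,"ty":0,"tz":0,"ax":0,"ay":0,"az":0,"jaw":255}
  ]
}}

```text
time: 33.3
tool_pos: [0.5302, -0.0672, 0.0732]
tool_rot: [-0.0, 0.677, 0.736, 0.001]
contact_force: [0.0, -0.2, 0.7]
gripper_width: 0.001
```

Emit:
{"name": "move_arm", "arguments": {
  "rows": [
    {"tx":0,"ty":0,"tz":0.004,"ax":0,"ay":0,"az":0,"jaw":255},
    {"tx":0,"ty":0,"tz":0.003,"ax":0,"ay":0,"az":0,"jaw":255}
  ]
}}

```text
time: 33.5
tool_pos: [0.5314, -0.0675, 0.0673]
tool_rot: [0.001, 0.677, 0.736, 0.002]
contact_force: [-0.7, -0.2, 0.6]
gripper_width: -0.0
```

Emit:
{"name": "move_arm", "arguments": {
  "rows": [
    {"tx":0,"ty":-0.001,"tz":0.004,"ax":0,"ay":0,"az":0,"jaw":255},
    {"tx":0,"ty":-0.001,"tz":0.003,"ax":0,"ay":0,"az":0,"jaw":255}
  ]
}}

```text
time: 33.7
tool_pos: [0.5302, -0.0677, 0.061]
tool_rot: [0.002, 0.677, 0.736, 0.003]
contact_force: [-1.6, 1.9, 14.1]
gripper_width: -0.002
```

Emit:
{"name": "move_arm", "arguments": {
  "rows": [
    {"tx":0,"ty":0,"tz":0.002,"ax":0,"ay":0,"az":0,"jaw":255},
    {"tx":0,"ty":0,"tz":0.002,"ax":0,"ay":0,"az":0,"jaw":255}
  ]
}}

```text
time: 33.9
tool_pos: [0.5326, -0.0675, 0.0611]
tool_rot: [0.003, 0.677, 0.736, 0.005]
contact_force: [-3.2, 2.4, 9.6]
gripper_width: -0.0
```

Emit:
{"name": "move_arm", "arguments": {
  "rows": [
    {"tx":0,"ty":0,"tz":-0.006,"ax":0,"ay":0,"az":0,"jaw":255},
    {"tx":0,"ty":0,"tz":-0.02,"ax":0,"ay":0,"az":0,"jaw":255},
    {"tx":0,"ty":0,"tz":-0.035,"ax":0,"ay":0,"az":0,"jaw":255},
    {"tx":0,"ty":0,"tz":-0.04,"ax":0,"ay":0,"az":0,"jaw":255},
    {"tx":0,"ty":-0.01,"tz":-0.04,"ax":0,"ay":0,"az":0,"jaw":255},
    {"tx":0,"ty":-0.02,"tz":-0.03,"ax":0,"ay":0,"az":0,"jaw":255},
    {"tx":-0.03,"ty":-0.02,"tz":0,"ax":0,"ay":0,"az":0,"jaw":255},
    {"tx":-0.035,"ty":-0.02,"tz":0,"ax":0,"ay":0,"az":0,"jaw":255},
    {"tx":-0.035,"ty":-0.01,"tz":0,"ax":0,"ay":0,"az":0,"jaw":255},
    {"tx":-0.035,"ty":0,"tz":0,"ax":0,"ay":0,"az":0,"jaw":255},
    {"tx":0,"ty":0,"tz":0,"ax":0,"ay":0,"az":0,"jaw":255},
    {"tx":0,"ty":0,"tz":0,"ax":0,"ay":0,"az":0,"jaw":255}
  ]
}}

```text
time: 35.1
tool_pos: [0.458, -0.2133, 0.2398]
tool_rot: [0.005, 0.677, 0.736, 0.004]
contact_force: [0.4, 0.1, -0.1]
gripper_width: 0.002
```

```bash
python3 - <<'E'
from h import *
import cv2
st();f=grab('wrist','w34');grab('side','s34');g=grab('top','t34')
a=cv2.imread('pics/t34.png');cv2.imwrite('pics/t34z.png',cv2.resize(a[140:260,230:440],None,fx=3.8,fy=3.8,interpolation=cv2.INTER_CUBIC))
E
```

```text
t 35.1 p [ 0.458  -0.2133  0.2398] F [ 0.4  0.1 -0.1] w 0.002 q [-0.59 -0.27  1.84  0.01  1.56 -0.67] x [-0.084  0.996 -0.002] z [ 0.012 -0.001 -1.   ]
```

View pics/w34.png

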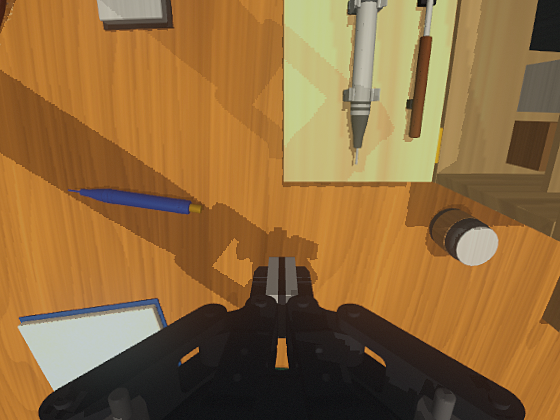

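View pics/t34z.png

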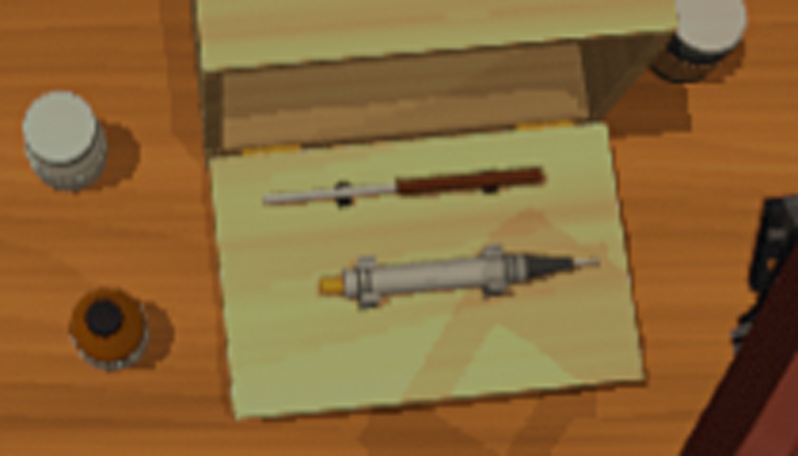

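View pics/s34.png

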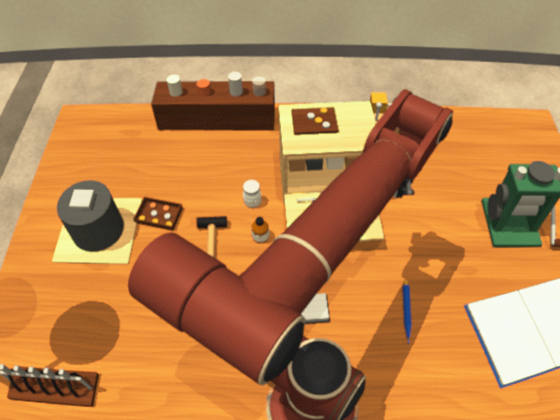

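```bash
python3 - <<'E'
from h import *
T=load('t34');t=lambda x,y:(230+x/3.8,140+y/3.8)
c=atz(T,t(319,287),.084);e=atz(T,t(598,262),.084);d=(e-c)/np.linalg.norm(e-c);print(c,e,np.linalg.norm(e-c),c+.076*d,'yaw',d[0]/-d[1])
print(manip.job_done())
E
```

```text
[0.52294138 0.0057971  0.084     ] [ 0.53742873 -0.18114732  0.084     ] 0.18750492594447746 [ 0.52881343 -0.06997572  0.084     ] yaw 0.07749545738200973
the job is handed in; nothing more can be done
None
```

The job is handed in at about 35 s of the 72 s allowed. No verdict came back, so the results below are my own checks.

**What I did**
- I moved the bottle, the one under the door, to about (0.50, 0.15), upright on the bench.
- I gripped the bar handle and pulled the door to about 0.75 rad. I then released it and pushed the bare part of the inner face down to the stop.
- I picked up the steel handpiece, pressed it into both clips, and pressed once more on its middle with shut fingers.

**Last checks**
- **Seating height:** The handpiece bottomed out with its axis at about 84 mm, and the final press touched its top at about 93.5 mm. The expected figures were 84 mm and 94 mm.
- **Seating position:** In the top view the handpiece's middle is at (0.529, -0.070), within about 2–3 mm of my estimate of clip_seat, and its direction matches the clips'.
- **Door and bench:** The door looks level. The bottle, jar and can look upright, the jar, can and mallet look unmoved, and the arm was clear of everything.

**What failed or disagreed**
- **Finger tips:** They sit about 32 mm short of the reported TCP. I found this when a loose hook slipped off the bar and a grip closed above it, and corrected for it afterwards.
- **First bottle grips:** Two tries closed too high, one in free air and one on the bottle's shoulder (about 20 N). I opened the jaws and gripped again lower down.
- **Force at the stop:** The wrist force reached about 92 N as the door hit its stop. I backed off at once; the limit is 120 N.
- **Joint limit:** Joint 2 read -1.01, its limit, as I backed away from the handle.

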